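# Present a milling ball to the profile gauge on its tray

## Task

The milling ball on the tray is due for its wear check: take the clear dust cover off the tray and hang it by its handle on the hook of the stand, leaving it hanging there. Then lift the tray by its upright blue grip and, keeping it level so that the loose ball stays in its pocket, carry it to the profile gauge with the grip towards you, and hold it level and still with the ball halfway between lens and light panel at the height of the lens centre; finish while still holding it there. Do not touch the ball, do not bump the gauge with the tray, and leave the other things on the bench where they are.

Things in the scene. Friction and masses are not known exactly. Their poses are not given: they have to be found in the camera images.
- ball_tray: aluminium tray 170 (its x) x 114 (its y) x 13 mm on four rubber feet, about 0.26 kg, loose. Origin: centre of the underside of the feet; z up. Tray floor 9 mm above the origin, lip up to 13 mm. At x = +38 mm stands a black block 66 x 90 mm, up to 17 mm, with the ball's round pocket; at x = -32 mm stands the blue grip. At the start x points to the robot's right or half away
- pocket (a point): the place of the ball's centre when it is in the middle of its pocket: 38, 0, 24 mm in the tray's frame. The pocket is a flat-bottomed hole 25 mm wide and 3 mm deep, so the ball rolls about 5 mm either way in it
- tray_grip (a point): a good place for the TCP on the tray's upright blue grip: -32, 0, 46 mm in the tray's frame, on the grip's middle plane. The grip is a tab 12 mm thick (along the tray's y; pinch it so), 26 mm wide (along x), its top 62 mm above the tray's origin
- ball_center (a point): centre of the white ceramic milling ball, 20 mm, 25 g, loose in the pocket and under the dust cover at the start
- dust_cover: clear box open below, 76 (its x) x 100 (its y) x 38 mm, walls 3 mm, 0.12 kg, standing on the tray floor over the black block (2 mm play each side; lift it straight up by 40 mm before moving sideways). Origin: centre of its lower edge; axes as the tray's at the start. On its top stands a steel D handle
- cover_bar (a point): middle of the handle bar of the dust cover, 86 mm above the cover's lower edge, 48 mm above its top. The bar is round, 10 mm thick, runs along the cover's y from -35 to +35 mm, and bends into the legs at y = -41 and +41 mm; 43 mm is free below it. Pinching it about 24 mm beside its middle leaves the middle free for the hook
- hook_stand: grey lab stand fixed on the bench: base 170 x 100 mm, upright steel rod 12 mm thick and 262 mm high at its origin (z up), black boss head, and a hook that points along its -x, roughly to the robot
- hook_seat (a point): lowest part of the hook, centre of its 7 mm wire, 98 mm in front (-x) of the rod and 215 mm above the bench. x of this point points towards the rod. The wire rises 10 mm towards the rod and 12 mm to its tip 18 mm in front of the seat; a 10 mm bar lying in it has its centre 8.5 mm above this point, and runs along the stand's y
- profile_gauge: optical gauge fixed on the bench: base 70 x 300 x 16 mm, blue camera with black lens (46 mm) at its -y end, black framed white light panel 96 x 86 mm at its +y end. Origin: on the bench below the viewing point; y is the viewing direction, roughly to the robot's left; +x points away from the robot. Gap lens to panel 190 mm; lens and camera reach up to 154 mm, panel to 173 mm
- view_point (a point): the point halfway between lens and light panel, 130 mm above the bench, where the ball's centre must be held
- lens (a point): centre of the lens front, 95 mm from the viewing point
- panel (a point): centre of the white face of the light panel, 95 mm from the viewing point
- bail_jar: bystander: glass jar with a wire bail, 85 x 84 x 106 mm; origin under its centre
- tape_roll: bystander: roll of brown tape lying flat, 96 mm, 48 mm high; origin under its centre
- flask: bystander: conical glass flask 85 x 140 mm; origin under its centre
- beaker: bystander: clear beaker 76 x 84 x 100 mm; origin under its centre
- amber_bottle: bystander: amber dropper bottle 57 x 158 mm; origin under its centre
- white_jar: bystander: tall white jar 102 x 218 mm; origin under its centre

How it is judged (in metres and radians):
On the way, in this order (a step that is already met when the one before it is completed fails the run):
1. the dust cover hangs by its handle on the hook, let go (distance between cover_bar and hook_seat below 0.025 m and contact force between dust_cover and hook_stand above 0.3 N and contact force between dust_cover and the arm below 0.1 N and contact force between dust_cover and the fingers below 0.1 N and angle between dust_cover's own z axis and vertical below 0.45 rad and linear speed of dust_cover below 0.1 m/s), for 0.3 s.
2. the tray is lifted clear of the bench with the ball in its pocket (height (world z) of ball_tray above 0.04 m and contact force between ball_tray and the fingers above 1 N and distance between ball_center and pocket below 0.012 m), for 0.2 s.
At the end, for the whole second after the job is handed in: The gripper holds the tray still, level within 4 degrees, grip on the robot's side, clear of the gauge; the ball lies in its pocket, its centre within 15 mm of the point halfway between lens and panel at lens height; the cover hangs freely by its handle on the hook (all of step 1 and distance between ball_center and view_point below 0.015 m and distance between ball_center and pocket below 0.012 m and height (world z) of ball_tray above 0.08 m and angle between ball_tray's own z axis and vertical below 0.07 rad and x of tray_grip in the frame of profile_gauge below -0.04 m and linear speed of ball_tray below 0.02 m/s and angular speed of ball_tray below 0.1 rad/s and contact force between ball_tray and the fingers above 1 N and contact force between ball_tray and profile_gauge below 0.2 N); the arm keeps its last pose, push and grip.
It fails at once if the ball leaves its pocket (distance between ball_center and pocket above 0.018 m).
It fails at once if the tray is tipped past 20 degrees (angle between ball_tray's own z axis and vertical above 0.35 rad).
It fails at once if the robot touches the ball (contact force between ball and the fingers above 0.3 N or contact force between ball and the arm above 0.3 N).
It fails at once if the tray bumps the gauge (contact force between ball_tray and profile_gauge above 3 N).
It fails at once if a bystander is moved by more than 3 cm (distance of any of bail_jar, tape_roll, flask, beaker, amber_bottle, white_jar from where it was at the start of the episode above 0.03 m).
It also fails if it takes over 72 s, if anything falls off the work surface, if the arm or the gripper's body presses on something with over 40 N, if the wrist force passes 120 N, or if a joint passes its speed limit or range.

## Robot

A 6-joint arm with a two-finger parallel gripper is mounted at the origin on a cart in front of the work surface, level with it; the furniture and walls round the work are solid. World frame = base frame: x ahead of the robot, y to its left, z up, the work surface at z = 0. Lengths are in mm, angles in rad, forces in N, time in s.
With the tool pointing down it reaches from about 250 to 775 mm from the base axis. Payload 4 kg.
Tool frame: the origin (TCP) lies between the finger pads, 19 mm behind the fingertips; this is the grasp point; z points along the fingers, x is the direction in which the jaws open and shut, and the axes are right-handed (so a half turn about z gives the same grasp; the last joint's range is limited). The gripper opens to 94 mm and grips with 3 to 60 N. Pads are 16 mm wide; open, the fingers measure 119 mm over their backs; the gripper's body (75 mm by 177 mm) begins 78 mm behind the grasp point.
Start: joints at [1.01, 0.087, 1.371, -0, 1.684, -0.103], TCP at [243.098, 493.378, 224.306] pointing down, gripper open.
Joint ranges: [-3.1, 3.1], [-0.76, 2.03], [0.27, 2.55], [-1.08, 4.22], [0.17, 2.65], [-2.57, 2.57]. Speed limits (rad/s): [2.79, 2.79, 3.14, 3.14, 3.14, 3.14].

## Interface

Orientations are given as [roll, pitch, yaw] about the fixed x, y, z axes, in that order (R = Rz(yaw) Ry(pitch) Rx(roll)).
In Python, from rig import sensors, cams, arm gives the robot as it stands.
- The arm moves only by the tool drive_tool, never from a script. Its argument "increments" is a list of rows, each a list of 5 numbers: the finger opening in m, from 0 to 0.094, then the shift along the world's x, y, z in m, then the turn about the world's z in degrees. A call has 1 to 5 rows; each row shifts and turns the commanded pose from where the row before left it; what a row does not reach is not made up. A row lasts 1/12 s, in which the tool goes at most 41.7 mm and 7.16 degrees, less where a joint would pass 70% of its speed; a pose out of reach is approached as far as the arm can. A call with a gripper value outside its range is refused whole. The fingers move at their own pace and stop on an object; "squeeze" is the grip in N (left out, the last holds). Time passes only in rows, so rows that do not move let the fingers close. It gives the time, the measured TCP pose, the force and the opening at its end, in the units of the state.
- sensors.observe(): the state, without advancing time (a new reading comes with each control period).
- cams.snapshot(name): name is "side" or "top" or "wrist"; returns a dict with "color" (420x560x3 uint8, red, green, blue), "fx", "fy", "cx", "cy" (pixels), "k1" (the pictures are not rectified: a ray, as slopes to the right and down, at radius r is drawn at 1 + k1 r^2 times it, then the intrinsics apply), "extrinsics" (4x4, takes a point from camera to world coordinates). Camera axes: x right, y down, z forward; pixel columns grow to the right and rows downward; lengths in mm; the calibration is good to about 2 mm. A picture is of the moment at which its call begins. There is no depth.
- arm.finish_job(): hands the job in, once; it reports no verdict.
Trained networks look in a picture, given as the dict that the camera call returned (one of the last four; its "shot" number tells which), for a name from the list of things; names that differ only in an ending like _2 or _b are one class to them, and where a whole thing is asked for, a point or a joint stands for the part that bears it (a point fixed in the world has none). Each returns a list of dicts, best first, with "conf" (0 to 1); they miss things now and then, are a little off and sometimes report something else, mostly with a low value. They report only what shows in the picture. A call takes as long as a camera call.
- cams.look_for(picture, target): "location" ([x, y, z] in mm, in world coordinates, good to about 4 mm: the middle of the surface that is visible of it).
The state is a dict: "t": time; "qpos": joint angles; "qvel": joint speeds; "joint_torque": joint torques, N m; "tool_pos": TCP position; "tcp_rot": TCP orientation; "force": force on the tool from outside, world axes, zero at the start; "wrist_torque": the same for the moment, N m; "gripper_width": finger opening in mm.
Only numpy, scipy, OpenCV 4.12 (cv2) and the standard library are available. Lean on these libraries where they do the work, as an engineer would, in place of code of your own. Each camera call takes 0.05 s, during which the arm holds its last target. There are 200 camera calls.

## Working session

There is one attempt and no reset: what is moved stays moved. The work goes in short steps, Python scripts to look and compute and a tool call to move; the robot and the scene stay as the last step left them, time stands still between calls to the robot, and variables do not carry over. Pictures are saved under pics/ and viewed, and the job is handed in when it is done.

Besides the shell and the picture viewer there is one more tool, called after "Emit:" as name(argument=value, ...), one argument or row to a line, values as JSON. drive_tool: Moves the arm, as the interface text tells. Its arguments: {"type":"object","properties":{"increments":{"type":"array"},"squeeze":{"type":"number"}},"required":["increments"]}

```bash
ls; mkdir -p pics
cat > h.py <<'E'
import numpy as np, cv2
from rig import sensors, cams, arm
def snap(n,f):
    p=cams.snapshot(n); cv2.imwrite('pics/'+f+'.png',p['color'][:,:,::-1]); return p
def K(p): return np.array([[p['fx'],0,p['cx']],[0,p['fy'],p['cy']],[0,0,1.]]),np.array([p['k1'],0,0,0.])
def ray(p,uv):
    k,d=K(p); s=cv2.undistortPoints(np.array([[uv]],float),k,d)[0,0]
    E=np.array(p['extrinsics']); v=E[:3,:3]@np.array([s[0],s[1],1]); return E[:3,3],v/np.linalg.norm(v)
def onz(p,uv,z):
    o,v=ray(p,uv); return o+v*(z-o[2])/v[2]
def tri(*pu):
    A=np.zeros((3,3));b=np.zeros(3)
    for p,uv in pu:
        o,v=ray(p,uv);M=np.eye(3)-np.outer(v,v);A+=M;b+=M@o
    return np.linalg.solve(A,b)
def proj(p,X):
    k,d=K(p);E=np.linalg.inv(np.array(p['extrinsics']));
    return cv2.projectPoints(np.array(X,float).reshape(-1,1,3),cv2.Rodrigues(E[:3,:3])[0],E[:3,3],k,d)[0][:,0].round(1)
def look(p,names):
    for n in names:
        for r in cams.look_for(p,n)[:2]: print(n,round(r['conf'],2),np.round(r['location']))
E
python3 - <<'E'
from h import *
s=sensors.observe(); print(s['tool_pos'],s['tcp_rot'],s['t'],s['gripper_width'])
N=['ball_tray','tray_grip','ball_center','dust_cover','cover_bar','hook_stand','hook_seat','profile_gauge','lens','panel','view_point']
for c in ['top','side']:
    p=snap(c,c+'0'); print(c,np.round(p['extrinsics'],2).tolist()); look(p,N+(['bail_jar','tape_roll','flask','beaker','amber_bottle','white_jar'] if c=='top' else []))
print(sensors.observe()['t'])
E
```

```text
pics
[242.83951464 492.93433186 223.10648971] [-3.14139322e+00  2.16208195e-03  1.11297800e+00] 0.0 93.9469630800734
top [[-0.25, -0.87, 0.42, -261.82], [-0.97, 0.23, -0.11, 239.84], [-0.0, -0.43, -0.9, 1903.64], [0.0, 0.0, 0.0, 1.0]]
ball_tray 0.91 [463. 111.   9.]
ball_tray 0.54 [479.  41.  47.]
tray_grip 0.88 [461. 108.   5.]
dust_cover 0.87 [477.  39.  50.]
dust_cover 0.16 [460. 109.   6.]
cover_bar 0.77 [479.  41.  49.]
hook_stand 0.71 [583. 400.  13.]
hook_stand 0.63 [461. 108.  12.]
hook_seat 0.66 [582. 400.  13.]
profile_gauge 0.68 [ 517. -275.   22.]
lens 0.9 [ 514. -274.   18.]
lens 0.46 [ 360. -116.   89.]
panel 0.69 [ 520. -274.   15.]
view_point 0.97 [ 516. -273.   16.]
view_point 0.7 [580. 396.  13.]
bail_jar 0.92 [363. 296. 108.]
bail_jar 0.61 [ 347. -279.   51.]
tape_roll 0.51 [363. 471.  41.]
flask 0.59 [ 344. -379.   49.]
flask 0.58 [461. 109.   8.]
beaker 0.69 [ 345. -380.   50.]
beaker 0.6 [ 348. -280.   53.]
amber_bottle 0.78 [ 359. -115.   90.]
white_jar 0.57 [ 360. -117.   91.]
side [[-0.83, -0.35, 0.45, -291.19], [-0.56, 0.51, -0.65, 1242.24], [-0.0, -0.79, -0.61, 1304.9], [0.0, 0.0, 0.0, 1.0]]
ball_tray 0.54 [437.  84.   9.]
ball_tray 0.39 [376. 464.  31.]
tray_grip 0.46 [436.  81.  11.]
ball_center 0.72 [442.  62.  28.]
dust_cover 0.49 [442.  59.  27.]
cover_bar 0.58 [373. 467.  34.]
cover_bar 0.56 [444.  64.  31.]
hook_stand 0.71 [592. 402.  12.]
hook_stand 0.3 [ 527. -366.  140.]
hook_seat 0.63 [588. 405.  13.]
profile_gauge 0.68 [ 530. -368.  139.]
panel 0.54 [ 528. -368.  136.]
view_point 0.95 [ 527. -373.  136.]
1.5
```

View pics/top0.png

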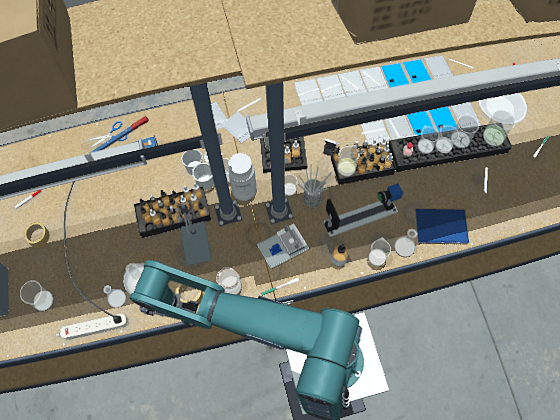

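View pics/side0.png

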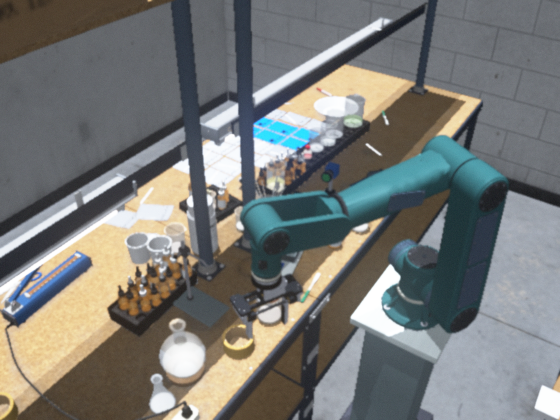

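Run:
```python
from h import *
p=snap('top','top1'); c=p['color'][150:330,90:460,::-1]; cv2.imwrite('pics/crop1.png',cv2.resize(c,None,fx=2.15,fy=2.15,interpolation=cv2.INTER_CUBIC))
w=snap('wrist','w1'); E=np.array(w['extrinsics']); print(E.round(2).tolist(),w['fx'],w['k1'])
for uv in [(193,240),(262,247),(284,260),(308,248),(285,226),(228,215),(280,212),(333,225),(395,208)]: print(uv,onz(p,uv,10).round())
```

```text
[[0.44, 0.87, 0.21, 184.31], [0.9, -0.43, -0.1, 522.57], [0.0, 0.23, -0.97, 384.5], [0.0, 0.0, 0.0, 1.0]] 366.9629404201944 -0.05767405867591531
(193, 240) [592. 403.  10.]
(262, 247) [496. 146.  10.]
(284, 260) [422.  77.  10.]
(308, 248) [447. -26.  10.]
(285, 226) [560.  38.  10.]
(228, 215) [664. 247.  10.]
(280, 212) [625.  42.  10.]
(333, 225) [ 516. -148.   10.]
(395, 208) [ 525. -414.   10.]
```

View pics/crop1.png

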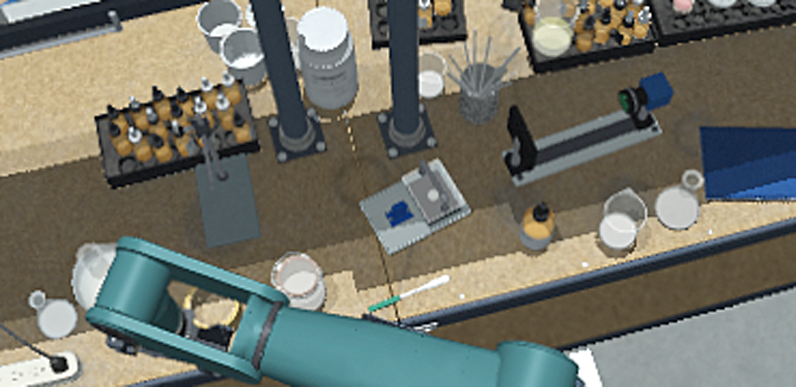

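View pics/w1.png

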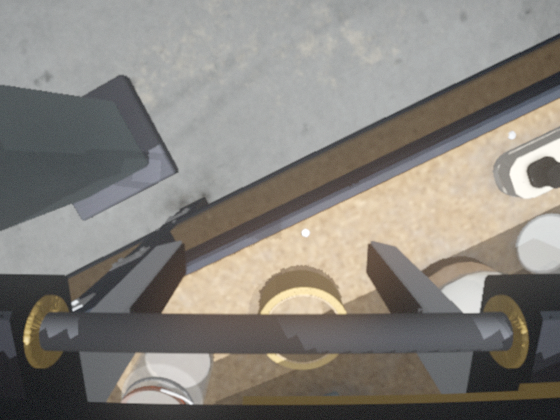

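Emit:
drive_tool(
  increments=[
    [0.094,0.008,-0.02,0.02,-7],
    [0.094,0.016,-0.03,0.012,-7],
    [0.094,0.016,-0.03,0.01,-7],
    [0.094,0.016,-0.03,0.01,-7],
    [0.094,0.016,-0.03,0.01,-7],
  ],
)

```text
t: 2.02
tool_pos: [315.4, 352.1, 287.0]
tcp_rot: [-3.142, -0.001, 0.497]
force: [-0.1, -1.1, 0.5]
gripper_width: 93.9
```

Emit:
drive_tool(
  increments=[
    [0.094,0.016,-0.03,0.01,-7],
    [0.094,0.016,-0.03,0.01,-7],
    [0.094,0.016,-0.03,0.01,-7],
    [0.094,0.016,-0.03,0.01,-7],
    [0.094,0.016,-0.03,0.01,-7],
  ],
)

```text
t: 2.43
tool_pos: [395.5, 201.8, 337.1]
tcp_rot: [-3.141, -0.001, -0.115]
force: [0.8, -0.6, -0.1]
gripper_width: 94.1
```

Emit:
drive_tool(
  increments=[
    [0.094,0.016,-0.03,0,-7],
    [0.094,0.016,-0.03,0,-7],
    [0.094,0.016,-0.03,0,-7],
    [0.094,0.013,-0.02,0,-7],
    [0.094,0,0,0,-7],
  ],
)

```text
t: 2.85
tool_pos: [457.8, 89.7, 335.6]
tcp_rot: [3.14, -0.001, -0.732]
force: [0.4, -0.1, 0.6]
gripper_width: 93.8
```

Run:
```python
from h import *
w=snap('wrist','w2'); t=snap('top','top2'); s=sensors.observe(); print(s['tool_pos'].round(1),s['tcp_rot'],s['qpos'])
look(w,['ball_tray','tray_grip','ball_center','dust_cover','cover_bar'])
look(t,['hook_stand','hook_seat','lens','panel','view_point','cover_bar'])
c=t['color'][150:330,90:460,::-1]; cv2.imwrite('pics/crop2.png',cv2.resize(c,None,fx=2.15,fy=2.15,interpolation=cv2.INTER_CUBIC))
d=snap('side','side2')
look(d,['hook_stand','hook_seat','lens','panel','view_point'])
c=d['color'][120:340,100:420,::-1]; cv2.imwrite('pics/crop2s.png',cv2.resize(c,None,fx=2.5,fy=2.5,interpolation=cv2.INTER_CUBIC))
```

```text
[456.5  92.4 336. ] [ 3.14119250e+00  4.83266864e-04 -7.21720358e-01] [ 7.77450534e-02 -9.54093915e-02  1.33297987e+00  7.15024049e-05
  1.90464595e+00  7.99488724e-01]
ball_tray 0.72 [469. 111.   6.]
dust_cover 0.73 [488.  45.  50.]
dust_cover 0.21 [ 538. -120.  117.]
cover_bar 0.78 [493.  41.  46.]
hook_stand 0.58 [580. 400.  13.]
hook_stand 0.49 [ 518. -276.   22.]
hook_seat 0.56 [583. 400.  12.]
lens 0.95 [ 516. -274.   18.]
panel 0.64 [ 518. -276.   17.]
hook_seat 0.62 [589. 406.   8.]
lens 0.67 [ 514. -184.   77.]
panel 0.61 [ 509. -184.   75.]
panel 0.22 [465. 113.  12.]
view_point 0.62 [ 510. -187.   80.]
```

View pics/w2.png

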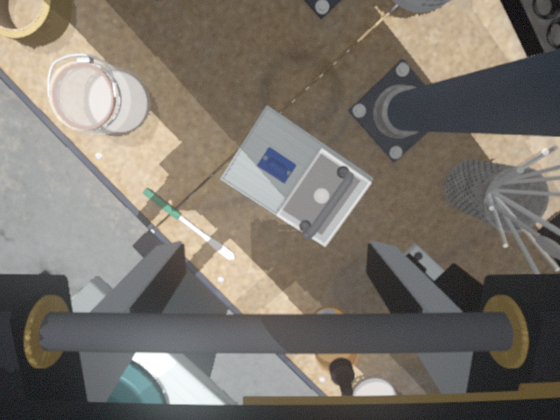

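View pics/crop2.png

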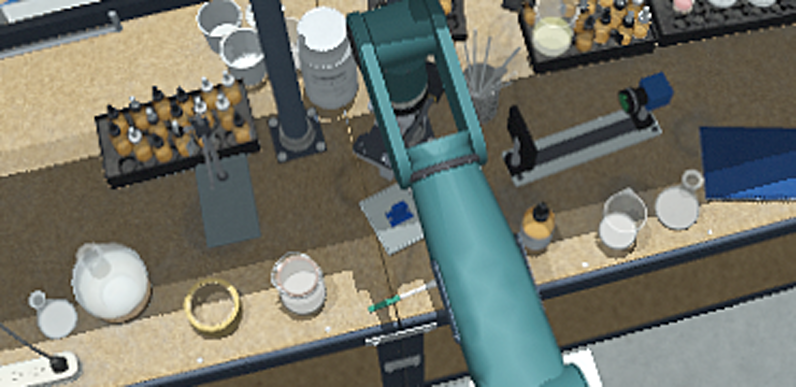

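View pics/crop2s.png

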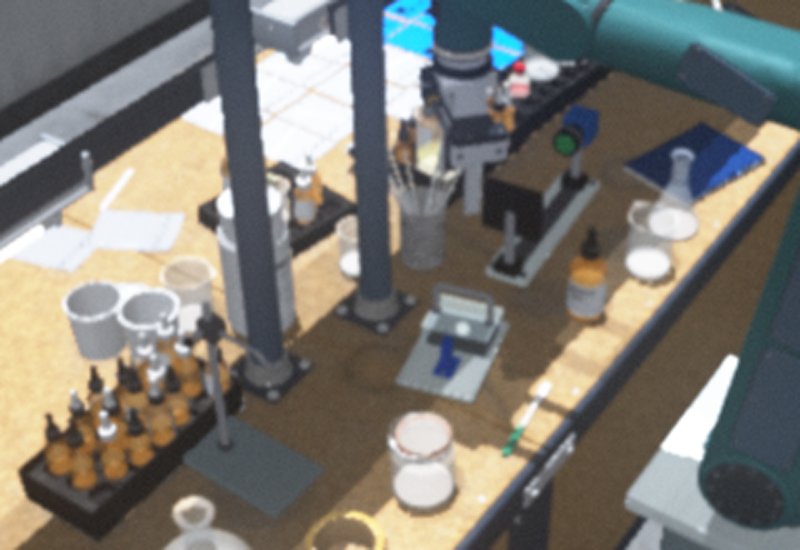

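```bash
cat > q.py <<'E'
from h import *
E
python3 - <<'E'
from h import *
w=cams.snapshot('wrist'); t=cams.snapshot('top'); d=cams.snapshot('side')
for n,uv,z in [('c1',(268,107),13),('c2',(222,180),13),('c3',(327,247),13),('c4',(372,180),13),('barA',(346,172),95),('barB',(305,228),95),('ball',(321,196),33),('grip',(277,163),62)]: print(n,onz(w,uv,z).round(1))
T=lambda u,v:(90+u/2.15-.27,150+v/2.15-.27); S=lambda u,v:(100+u/2.5-.3,120+v/2.5-.3)
print('lens',tri((t,T(627,100)),(d,S(568,140))).round(1))
for uv in [(513,183),(660,130),(503,160),(645,112)]: print('gbase',onz(t,T(*uv),16).round())
for uv in [(197,160),(245,155),(259,236),(209,246)]: print('sbase T',onz(t,T(*uv),10).round())
for uv in [(322,470),(262,513),(180,455),(240,418)]: print('sbase S',onz(d,S(*uv),10).round())
print('panel top corners T',[onz(t,T(*u),173).round() for u in [(512,110),(530,135)]])
print('rodbase S',onz(d,S(225,445),5).round())
import cv2
c=t['color'][190:275,170:230,::-1]; cv2.imwrite('pics/hk_t.png',cv2.resize(c,None,fx=8,fy=7,interpolation=cv2.INTER_CUBIC))
c=d['color'][235:335,160:240,::-1]; cv2.imwrite('pics/hk_s.png',cv2.resize(c,None,fx=6,fy=6,interpolation=cv2.INTER_CUBIC))
E
```

```text
c1 [509.5 169.1  13. ]
c2 [401.6 139.2  13. ]
c3 [447.2 -24.7  13. ]
c4 [551.7   7.9  13. ]
barA [526.6  56.7  95. ]
barB [451.6  37.7  95. ]
ball [487.2  40.5  33. ]
grip [474.1 111.5  62. ]
lens [ 535.9 -338.6  128.7]
gbase [ 478. -117.   16.]
gbase [ 511. -415.   16.]
gbase [ 527. -112.   16.]
gbase [ 554. -400.   16.]
sbase T [672. 437.  10.]
sbase T [659. 347.  10.]
sbase T [495. 353.  10.]
sbase T [498. 444.  10.]
sbase S [496. 360.  10.]
sbase S [513. 461.  10.]
sbase S [667. 447.  10.]
sbase S [647. 349.  10.]
panel top corners T [array([ 548., -124.,  173.]), array([ 494., -140.,  173.])]
rodbase S [634. 395.   5.]
```

View pics/hk_t.png

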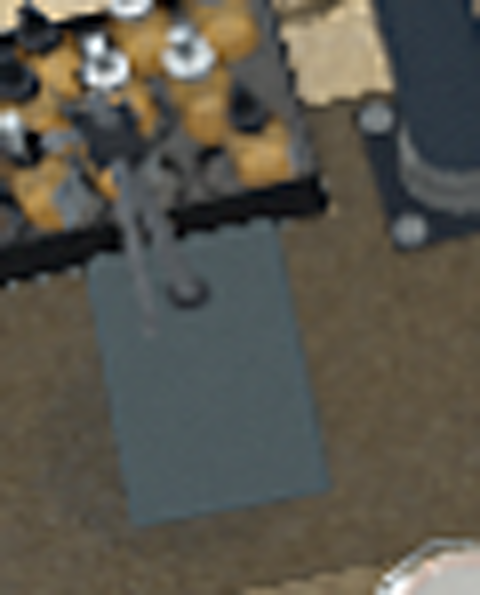

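View pics/hk_s.png

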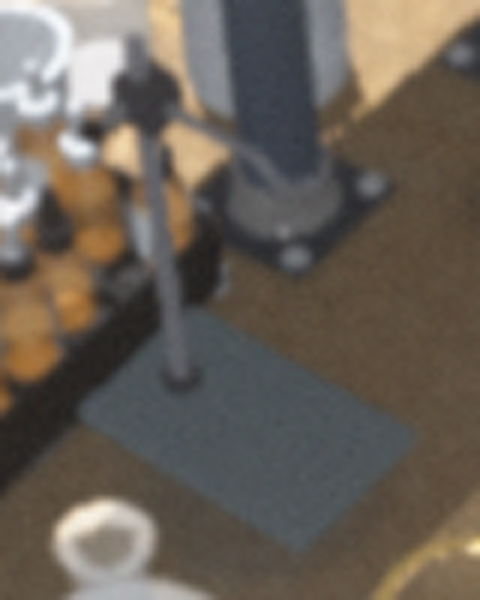

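Emit:
drive_tool(
  increments=[
    [0.094,0.006,-0.01,-0.02,-7],
    [0.094,0.007,-0.01,-0.02,-7],
    [0.094,0.007,-0.01,-0.02,-7],
    [0.094,0.006,-0.01,-0.02,-7],
    [0.094,0.006,-0.008,-0.02,-6],
  ],
)

```text
t: 4.37
tool_pos: [488.4, 44.7, 235.4]
tcp_rot: [-3.141, -0.0, -1.319]
force: [0.6, 0.2, -0.5]
gripper_width: 93.9
```

Emit:
drive_tool(
  increments=[
    [0.094,0,0,0,0],
    [0.094,0,0,0,0],
  ],
)

```text
t: 4.53
tool_pos: [487.5, 45.3, 235.3]
tcp_rot: [3.139, 0.001, -1.311]
force: [0.5, -0.3, 0.7]
gripper_width: 93.9
```

Run:
```python
from h import *
w=snap('wrist','w3'); s=sensors.observe(); print(s['tool_pos'].round(1),s['tcp_rot'].round(3))
look(w,['ball_tray','tray_grip','ball_center','dust_cover','cover_bar'])
c=w['color'][30:330,100:460,::-1]; cv2.imwrite('pics/w3c.png',cv2.resize(c,None,fx=2,fy=2,interpolation=cv2.INTER_CUBIC))
t=cams.snapshot('top'); print('tip',[onz(t,(188.35,236.7),z).round() for z in (215,228)],'boss',onz(t,(170+115/8-.4,190+130/7-.4),235).round())
```

```text
[488.1  45.6 236.9] [-3.142  0.    -1.311]
ball_tray 0.75 [477. 108.   8.]
tray_grip 0.63 [477. 104.   8.]
ball_center 0.27 [478. 104.   8.]
dust_cover 0.94 [493.  42.  50.]
cover_bar 0.75 [495.  41.  50.]
tip [array([516., 399., 215.]), array([510., 398., 228.])] boss [620. 394. 235.]
```

View pics/w3c.png

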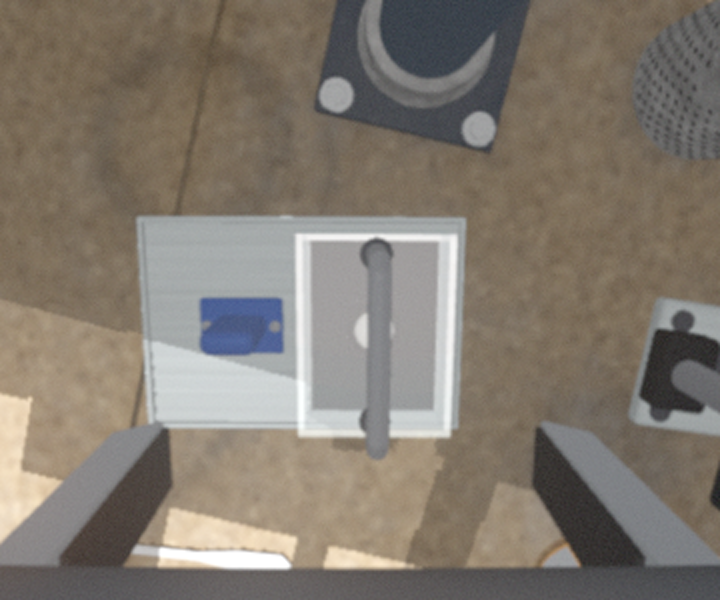

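Run:
```python
from h import *
w=cams.snapshot('wrist'); P=lambda u,v:(100+u/2-.25,30+v/2-.25)
C=[onz(w,P(*u),13) for u in [(138,217),(466,218),(458,428),(150,430)]]
print(np.round(C,1),np.mean(C,0).round(1))
B=[onz(w,P(*u),95) for u in [(379,246),(376,452)]];print(np.round(B,1),np.mean(B,0))
d=C[1]-C[0]+C[2]-C[3]; f=np.arctan2(d[1],d[0]);print('yaw',f, 'ball',onz(w,P(370,331),27).round(1))
c=np.mean(C,0); x=np.array([np.cos(f),np.sin(f)]); print('pocket',c[:2]+38*x,'grip',c[:2]-32*x)
print(proj(w,[[*(c[:2]+38*x),z] for z in (50,95,110)]), [P(379,246),P(376,452)])
print('gripper top front',onz(w,P(232,325),62))
```

```text
[[514.5 167.4  13. ]
 [557.3   3.2  13. ]
 [447.5 -25.3  13. ]
 [402.8 138.5  13. ]] [480.5  70.9  13. ]
[[536.1  47.1  95. ]
 [450.1  24.9  95. ]] [493.09700923  35.98350628  95.        ]
yaw -1.3102128741792776 ball [489.7  36.6  27. ]
pocket [490.32770429  34.23180486] grip [472.29259973 101.86859221]
[[287.9 199.5]
 [289.6 209.5]
 [290.3 213.5]] [(289.25, 152.75), (287.75, 255.75)]
gripper top front [481.88647054 101.78788275  62.        ]
```

Emit:
drive_tool(
  increments=[
    [0.06,-0.01,-0.008,-0.02,0],
    [0.06,-0.01,-0.0085,-0.03,0],
    [0.06,0,0,-0.035,0],
    [0.06,0,0,-0.035,0],
    [0.06,0,0,-0.021,0],
  ],
  squeeze=40,
)

```text
t: 5.35
tool_pos: [466.1, 29.0, 92.1]
tcp_rot: [3.138, 0.001, -1.313]
force: [-0.9, -0.0, -0.2]
gripper_width: 64.4
```

Emit:
drive_tool(
  increments=[
    [0.06,0,0,0,0],
  ],
)

```text
t: 5.43
tool_pos: [464.1, 29.2, 90.1]
tcp_rot: [3.131, 0.003, -1.313]
force: [-0.5, -0.3, 0.5]
gripper_width: 60.9
```

Run:
```python
from h import *
w=snap('wrist','w4'); s=sensors.observe(); print(s['tool_pos'].round(1),s['tcp_rot'].round(3),s['force'],s['gripper_width'])
print(proj(w,[s['tool_pos']]))
```

```text
[466.1  29.1  93.1] [ 3.136e+00  2.000e-03 -1.313e+00] [-0.07358787 -0.07268376  0.1604396 ] 60.77458340531955
[[277.5 271.5]]
```

View pics/w4.png

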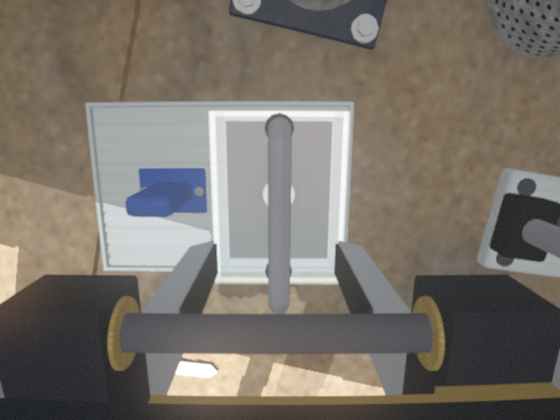

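Emit:
drive_tool(
  increments=[
    [0.0,0,0,0,0],
    [0.0,0,0,0,0],
    [0.0,0,0,0,0],
    [0.0,0,0,0,0],
    [0.0,0,0,0,0],
  ],
  squeeze=40,
)

```text
t: 5.9
tool_pos: [469.0, 28.8, 96.6]
tcp_rot: [-3.139, -0.001, -1.313]
force: [-0.1, 0.7, -0.2]
gripper_width: 30.2
```

Emit:
drive_tool(
  increments=[
    [0.0,0,0,0,0],
    [0.0,0,0,0.004,0],
    [0.0,0,0,0.008,0],
    [0.0,0,0,0.012,0],
    [0.0,0,0,0.012,0],
  ],
)

```text
t: 6.32
tool_pos: [467.7, 28.9, 131.8]
tcp_rot: [3.14, 0.0, -1.313]
force: [0.0, 0.3, -1.3]
gripper_width: 8.8
```

Emit:
drive_tool(
  increments=[
    [0.0,0,0,0.015,0],
    [0.0,0,0,0.015,0],
    [0.0,0,0,0.02,0],
    [0.0,0,0,0.02,0],
    [0.0,0,0,0.02,0],
  ],
)

```text
t: 6.73
tool_pos: [467.9, 28.9, 222.9]
tcp_rot: [-3.141, -0.0, -1.313]
force: [0.4, 0.1, -1.6]
gripper_width: 8.8
```

Run:
```python
from h import *
w=snap('wrist','w5'); s=sensors.observe(); print(s['tool_pos'].round(1),s['tcp_rot'].round(3),s['force'],s['wrist_torque'],s['gripper_width'])
```

```text
[470.1  28.8 227.8] [-3.133e+00 -3.000e-03 -1.313e+00] [0.53859435 0.56547942 1.01612219] [-0.00692996  0.03150093 -0.03652584] 8.67293495848426
```

View pics/w5.png

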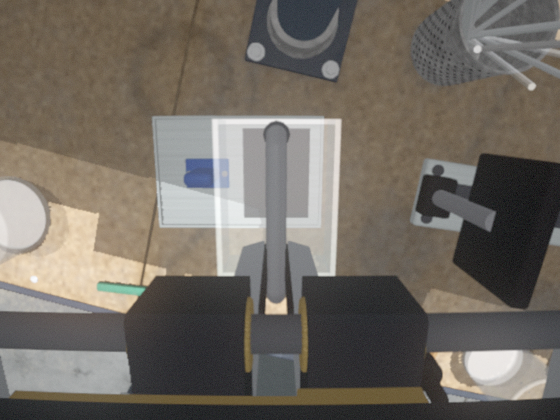

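Emit:
drive_tool(
  increments=[
    [0.0,0,0,0,0],
    [0.0,0,0,-0.008,0],
    [0.0,0,0,-0.014,0],
    [0.0,0,0,-0.014,0],
    [0.0,0,0,-0.008,0],
  ],
)

```text
t: 7.2
tool_pos: [465.9, 29.0, 173.0]
tcp_rot: [3.135, 0.002, -1.313]
force: [-0.1, 0.7, -1.8]
gripper_width: 8.6
```

Emit:
drive_tool(
  increments=[
    [0.0,0,0,-0.004,0],
    [0.0,0,0,0,0],
    [0.0,0,0,0,0],
    [0.0,0,0,0,0],
  ],
)

```text
t: 7.53
tool_pos: [468.5, 28.9, 173.8]
tcp_rot: [-3.141, -0.0, -1.313]
force: [-0.7, 0.3, -1.9]
gripper_width: 8.8
```

Run:
```python
from h import *
w=snap('wrist','w6'); s=sensors.observe(); print(s['tool_pos'].round(1),s['tcp_rot'].round(3),s['force'],s['wrist_torque'],s['gripper_width'])
d=snap('side','s6');c=d['color'][200:300,220:340,::-1]; cv2.imwrite('pics/s6c.png',cv2.resize(c,None,fx=6,fy=6,interpolation=cv2.INTER_CUBIC))
```

```text
[468.6  28.8 174.1] [-3.140e+00 -1.000e-03 -1.313e+00] [ 0.22400383 -0.17735046 -1.75632879] [0.00519877 0.18139894 0.02418245] 8.419538552208644
```

View pics/w6.png

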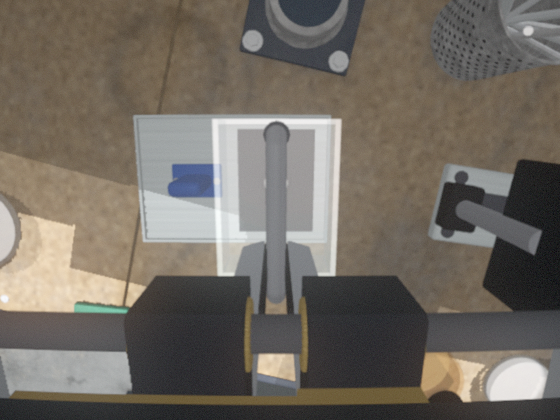

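View pics/s6c.png

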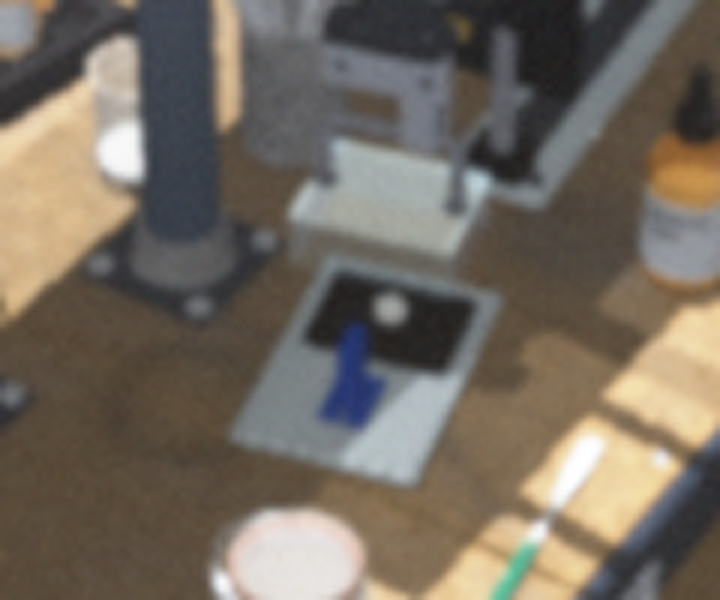

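Emit:
drive_tool(
  increments=[
    [0.0,0,0,-0.008,0],
    [0.0,0,0,-0.014,0],
    [0.0,0,0,-0.014,0],
    [0.0,0,0,-0.008,0],
    [0.0,0,0,-0.004,0],
  ],
)

```text
t: 8.05
tool_pos: [467.2, 28.9, 123.6]
tcp_rot: [3.139, 0.001, -1.313]
force: [0.8, -0.2, -1.1]
gripper_width: 8.9
```

Emit:
drive_tool(
  increments=[
    [0.0,0,0,-0.002,0],
    [0.0,0,0,-0.002,0],
    [0.0,0,0,0,0],
    [0.0,0,0,0,0],
  ],
)

```text
t: 8.38
tool_pos: [468.5, 28.9, 121.9]
tcp_rot: [-3.14, -0.0, -1.313]
force: [0.8, -0.8, -1.1]
gripper_width: 8.3
```

Run:
```python
from h import *
w=snap('wrist','w7'); s=sensors.observe(); print(s['tool_pos'].round(1),s['tcp_rot'].round(3),s['force'],s['wrist_torque'],s['gripper_width'])
d=snap('side','s7');c=d['color'][200:300,220:340,::-1]; cv2.imwrite('pics/s7c.png',cv2.resize(c,None,fx=6,fy=6,interpolation=cv2.INTER_CUBIC))
```

```text
[468.6  28.9 122. ] [-3.140e+00 -1.000e-03 -1.313e+00] [ 0.85596512  0.07159547 -0.6906419 ] [-0.03275499  0.18858627 -0.00232004] 8.795819871625167
```

View pics/w7.png

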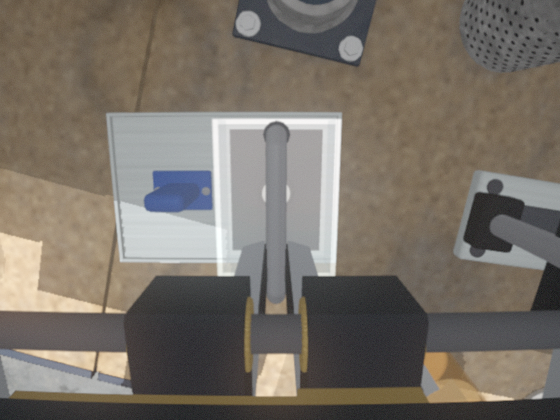

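View pics/s7c.png

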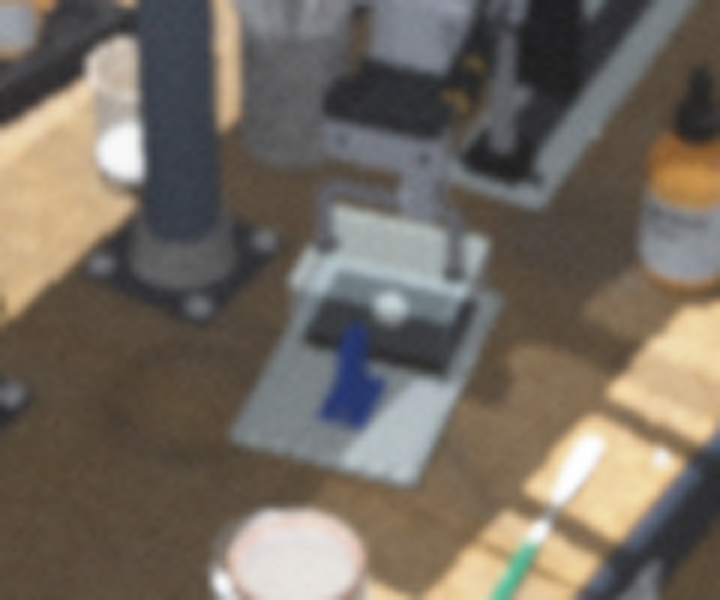

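Emit:
drive_tool(
  increments=[
    [0.0,0,0,-0.002,0],
    [0.0,0,0,-0.002,0],
    [0.0,0,0,0,0],
    [0.0,0,0,0,0],
  ],
)

```text
t: 8.82
tool_pos: [467.9, 28.9, 117.1]
tcp_rot: [3.141, 0.0, -1.313]
force: [-0.2, 0.5, -2.2]
gripper_width: 8.8
```

Emit:
drive_tool(
  increments=[
    [0.0,0,0,-0.002,0],
    [0.0,0,0,0,0],
    [0.0,0,0,0,0],
  ],
)

```text
t: 9.07
tool_pos: [468.0, 28.9, 115.1]
tcp_rot: [3.141, 0.0, -1.313]
force: [-0.1, -0.9, -1.8]
gripper_width: 8.9
```

Emit:
drive_tool(
  increments=[
    [0.0,0,0,-0.001,0],
    [0.0,0,0,0,0],
    [0.0,0,0,0,0],
  ],
)

```text
t: 9.32
tool_pos: [468.1, 28.9, 114.3]
tcp_rot: [3.142, -0.0, -1.313]
force: [-0.6, 0.7, -2.0]
gripper_width: 8.5
```

Emit:
drive_tool(
  increments=[
    [0.0,0,0,-0.001,0],
    [0.0,0,0,-0.001,0],
    [0.0,0,0,0,0],
  ],
)

```text
t: 9.57
tool_pos: [467.9, 28.9, 112.1]
tcp_rot: [3.141, 0.0, -1.313]
force: [-0.2, 0.4, -1.7]
gripper_width: 8.7
```

Emit:
drive_tool(
  increments=[
    [0.0,0,0,-0.001,0],
    [0.0,0,0,-0.001,0],
    [0.0,0,0,0,0],
  ],
)

```text
t: 9.82
tool_pos: [467.9, 28.9, 110.0]
tcp_rot: [3.141, 0.0, -1.313]
force: [0.4, -0.1, -1.9]
gripper_width: 8.8
```

Run:
```python
from h import *
w=snap('wrist','w8'); s=sensors.observe(); print(s['tool_pos'].round(1),s['tcp_rot'].round(3),s['force'],s['wrist_torque'],s['gripper_width'])
E=np.array(w['extrinsics'])
x=np.array([np.cos(-1.312),np.sin(-1.312)]);y=np.array([-x[1],x[0]])
for z in (95,100,105): print(z,[onz(w,uv,z).round(1).tolist() for uv in ((277,128),(277,303))])
d=snap('side','s8');c=d['color'][200:300,220:340,::-1]; cv2.imwrite('pics/s8c.png',cv2.resize(c,None,fx=6,fy=6,interpolation=cv2.INTER_CUBIC))
```

```text
[468.   28.9 110.1] [ 3.141  0.    -1.313] [ 0.65798045  0.63160212 -1.63030067] [-0.03257447  0.18299448 -0.01001133] 8.84330241040747
95 [[531.8, 45.3, 95.0], [445.8, 22.5, 95.0]]
100 [[531.8, 45.3, 100.0], [448.2, 23.2, 100.0]]
105 [[531.8, 45.3, 105.0], [450.7, 23.9, 105.0]]
```

View pics/w8.png

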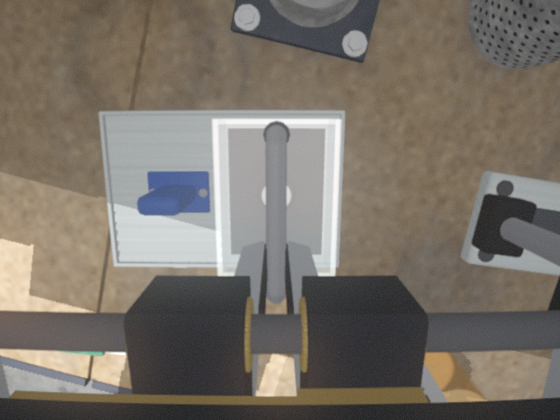

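View pics/s8c.png

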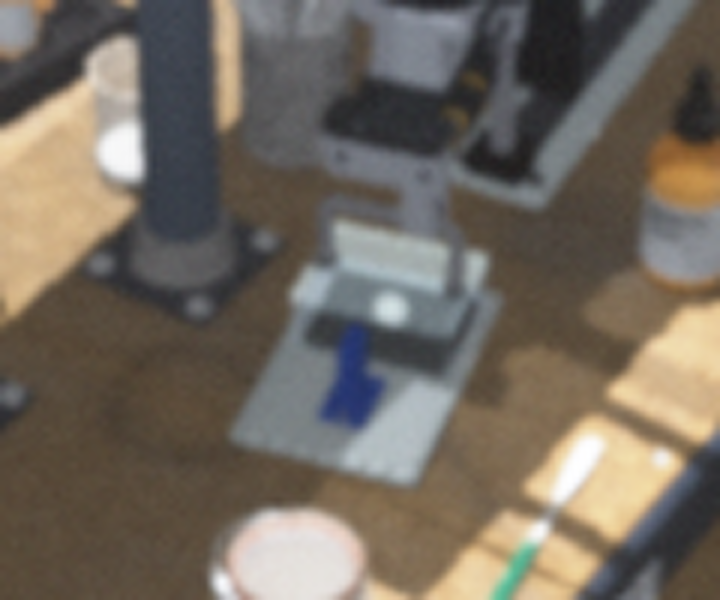

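Emit:
drive_tool(
  increments=[
    [0.0,0,0,-0.001,0],
    [0.0,0,0,-0.001,0],
    [0.0,0,0,0,0],
  ],
)

```text
t: 10.17
tool_pos: [467.9, 28.9, 108.1]
tcp_rot: [3.141, 0.0, -1.313]
force: [0.3, 1.4, -0.9]
gripper_width: 8.5
```

Emit:
drive_tool(
  increments=[
    [0.0,0,0,-0.001,0],
    [0.0,0,0,-0.001,0],
    [0.0,0,0,0,0],
  ],
)

```text
t: 10.42
tool_pos: [468.2, 28.5, 107.0]
tcp_rot: [-3.142, -0.001, -1.313]
force: [-1.4, -2.7, 2.4]
gripper_width: 8.7
```

Emit:
drive_tool(
  increments=[
    [0.0,0,0,-0.001,0],
    [0.0,0,0,0,0],
  ],
)

```text
t: 10.58
tool_pos: [468.2, 28.5, 107.0]
tcp_rot: [-3.141, -0.001, -1.313]
force: [-4.7, -1.2, 7.7]
gripper_width: 8.9
```

Emit:
drive_tool(
  increments=[
    [0.03,0,0,0,0],
    [0.03,0,0,0,0],
    [0.03,0,0,0,0],
    [0.03,0,0,-0.003,0],
    [0.03,0,0,-0.004,0],
  ],
)

```text
t: 11.0
tool_pos: [468.3, 29.0, 98.1]
tcp_rot: [-3.141, -0.0, -1.313]
force: [-0.1, -1.1, -0.4]
gripper_width: 30.1
```

Emit:
drive_tool(
  increments=[
    [0.03,0,0,-0.003,0],
    [0.03,0,0,0,0],
  ],
)

```text
t: 11.17
tool_pos: [467.3, 29.0, 93.9]
tcp_rot: [3.139, 0.001, -1.313]
force: [0.5, 0.4, 1.1]
gripper_width: 30.0
```

Run:
```python
from h import *
w=snap('wrist','w9'); s=sensors.observe(); print(s['tool_pos'].round(1),s['tcp_rot'].round(3),s['force'],s['wrist_torque'],s['gripper_width'])
d=snap('side','s9');c=d['color'][200:300,220:340,::-1]; cv2.imwrite('pics/s9c.png',cv2.resize(c,None,fx=6,fy=6,interpolation=cv2.INTER_CUBIC))
```

```text
[467.5  28.9  94.4] [ 3.140e+00  1.000e-03 -1.313e+00] [0.02720934 0.17058416 0.71574304] [-0.01312199  0.13119831  0.0197273 ] 30.141213772746127
```

View pics/w9.png

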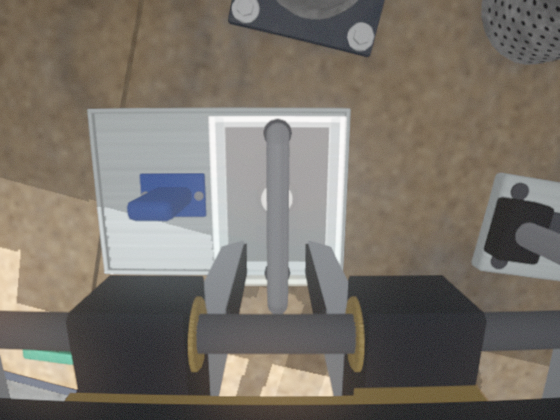

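View pics/s9c.png

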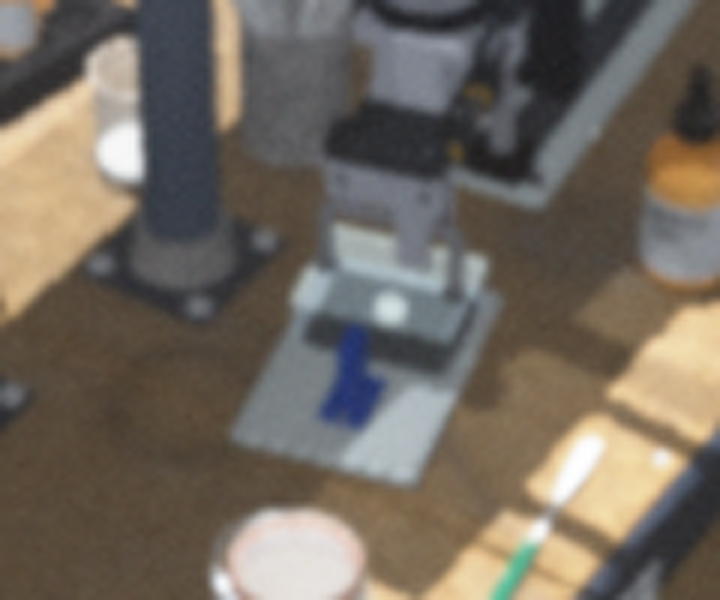

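Emit:
drive_tool(
  increments=[
    [0.0,0,0,0,0],
    [0.0,0,0,0,0],
    [0.0,0,0,0,0],
    [0.0,0,0,0,0],
    [0.0,0,0,0,0],
  ],
  squeeze=40,
)

```text
t: 11.68
tool_pos: [468.3, 28.8, 95.5]
tcp_rot: [-3.141, -0.0, -1.313]
force: [-0.3, -0.3, -0.6]
gripper_width: 9.0
```

Emit:
drive_tool(
  increments=[
    [0.0,0,0,0,0],
    [0.0,0,0,0.006,0],
    [0.0,0,0,0.012,0],
    [0.0,0,0,0.015,0],
    [0.0,0,0,0.015,0],
  ],
)

```text
t: 12.1
tool_pos: [467.5, 29.0, 143.5]
tcp_rot: [3.14, 0.001, -1.313]
force: [-0.3, 0.5, -1.1]
gripper_width: 8.8
```

Emit:
drive_tool(
  increments=[
    [0.0,0,0,0.02,0],
    [0.0,0,0,0.02,0],
    [0.0,0,0,0.025,0],
    [0.0,0,0,0.025,0],
    [0.0,0,0,0.015,0],
  ],
)

```text
t: 12.52
tool_pos: [468.6, 28.9, 251.4]
tcp_rot: [-3.138, -0.001, -1.313]
force: [0.7, -0.5, -0.4]
gripper_width: 8.8
```

Run:
```python
from h import *
w=snap('wrist','w10'); s=sensors.observe(); print(s['tool_pos'].round(1),s['tcp_rot'].round(3),s['force'],s['wrist_torque'],s['gripper_width'])
```

```text
[469.8  28.8 254.1] [-3.133e+00 -3.000e-03 -1.313e+00] [1.01171609 0.35182792 1.11938737] [-0.07598061  0.07502687 -0.01540868] 9.19580547563596
```

View pics/w10.png

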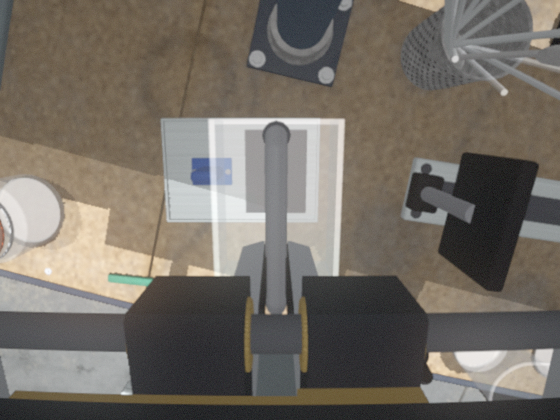

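Emit:
drive_tool(
  increments=[
    [0.0,0,0.01,0.004,3],
    [0.0,-0.002,0.02,0.004,6],
    [0.0,-0.003,0.028,0.004,7],
    [0.0,-0.003,0.03,0.004,7],
    [0.0,-0.003,0.03,0.004,7],
  ],
)

```text
t: 12.98
tool_pos: [456.5, 147.8, 267.6]
tcp_rot: [3.14, 0.001, -0.784]
force: [0.2, 0.3, -1.3]
gripper_width: 8.8
```

Emit:
drive_tool(
  increments=[
    [0.0,-0.003,0.03,0.002,7],
    [0.0,-0.003,0.03,0,7],
    [0.0,-0.003,0.03,0,7],
    [0.0,-0.003,0.03,0,7],
    [0.0,-0.003,0.03,0,7],
  ],
)

```text
t: 13.4
tool_pos: [441.3, 298.2, 269.3]
tcp_rot: [3.141, 0.001, -0.172]
force: [0.1, -0.1, -1.0]
gripper_width: 8.8
```

Emit:
drive_tool(
  increments=[
    [0.0,-0.002,0.02,0,5],
    [0.0,0,0.012,0,2],
    [0.0,0,0.006,0,0],
    [0.0,0,0,0,0],
    [0.0,0,0,0,0],
  ],
)

```text
t: 13.82
tool_pos: [440.3, 334.1, 270.0]
tcp_rot: [3.14, 0.0, -0.058]
force: [0.6, 0.0, -1.7]
gripper_width: 8.2
```

Run:
```python
from h import *
w=snap('wrist','w11'); s=sensors.observe(); print(s['tool_pos'].round(1),s['tcp_rot'].round(3),s['force'],s['qpos'].round(2),s['gripper_width'])
look(w,['hook_seat','hook_stand','cover_bar'])
np.set_printoptions(suppress=True)
print('seat guess',proj(w,[[528,399,215],[510,399,227],[626,394,225],[626,394,262]]))
```

```text
[440.4 333.8 270.2] [ 3.141 -0.    -0.059] [ 1.08216194  0.32949253 -1.38447457] [ 0.55  0.09  1.28 -0.    1.77  0.6 ] 8.682942329027158
hook_seat 0.73 [579. 401.  13.]
hook_seat 0.22 [367. 472.  49.]
hook_stand 0.78 [573. 402.  11.]
cover_bar 0.82 [445. 368. 222.]
seat guess [[420.8 121.5]
 [396.5 122.8]
 [593.8 123.5]
 [654.5 124.1]]
```

View pics/w11.png

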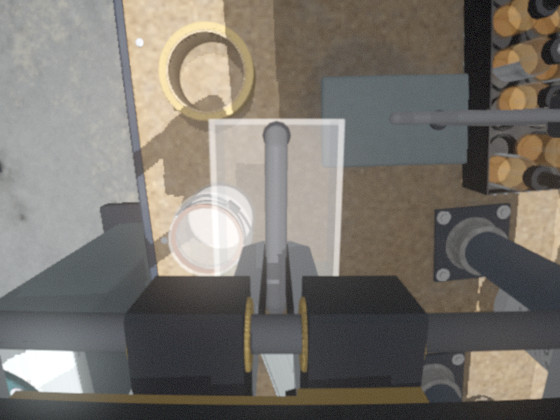

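Emit:
drive_tool(
  increments=[
    [0.0,0,0.01,0,0],
    [0.0,0,0.015,0,0],
    [0.0,0,0.012,-0.005,0],
    [0.0,0,0.006,-0.005,0],
    [0.0,0,0,0,0],
  ],
)

```text
t: 14.43
tool_pos: [439.2, 379.4, 257.9]
tcp_rot: [3.14, 0.003, -0.054]
force: [0.0, -0.7, -1.6]
gripper_width: 8.6
```

Emit:
drive_tool(
  increments=[
    [0.0,0,0,-0.005,0],
    [0.0,0,0,0,0],
    [0.0,0,0,0,0],
    [0.0,0,0,0,0],
  ],
)

```text
t: 14.77
tool_pos: [440.1, 377.6, 255.4]
tcp_rot: [3.142, -0.0, -0.057]
force: [-0.1, -0.6, -0.9]
gripper_width: 8.9
```

Run:
```python
from h import *
w=snap('wrist','w12'); s=sensors.observe(); print(s['tool_pos'].round(1),s['tcp_rot'].round(3),s['force'],s['gripper_width'])
print('guess',proj(w,[[528,401,215],[510,401,227],[626,394,225],[440,333.8+24,270]]), 'tcp',proj(w,[s['tool_pos']]))
c=w['color'][80:340,200:560,::-1]; cv2.imwrite('pics/w12c.png',cv2.resize(c,None,fx=2.2,fy=2.2,interpolation=cv2.INTER_CUBIC))
d=snap('side','s12');c=d['color'][205:305,160:280,::-1]; cv2.imwrite('pics/s12c.png',cv2.resize(c,None,fx=6,fy=6,interpolation=cv2.INTER_CUBIC))
```

```text
[440.2 377.6 255.6] [-3.141e+00 -1.000e-03 -5.700e-02] [-0.48118375 -0.4173112  -0.50188529] 8.893493471067485
guess [[429.  197.2]
 [404.6 203.2]
 [605.3 203.6]
 [277.3 327.1]] tcp [[275.3 272.9]]
```

View pics/w12c.png

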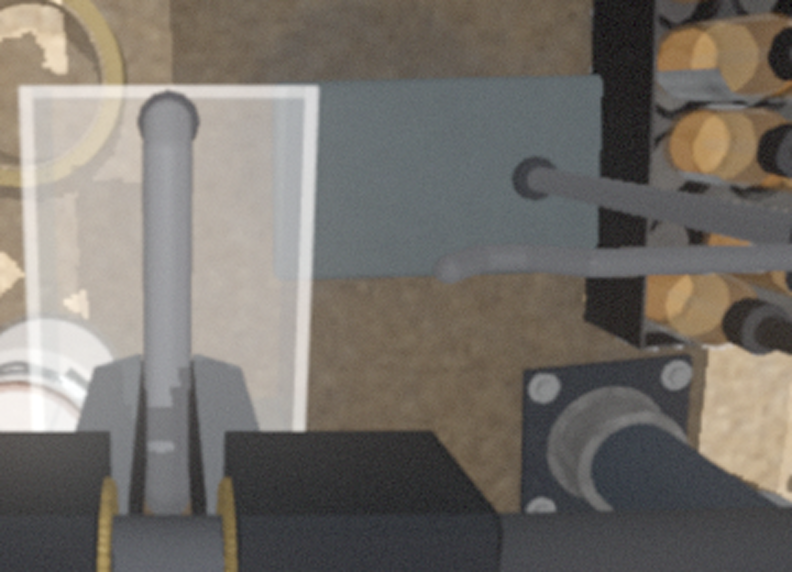

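View pics/s12c.png

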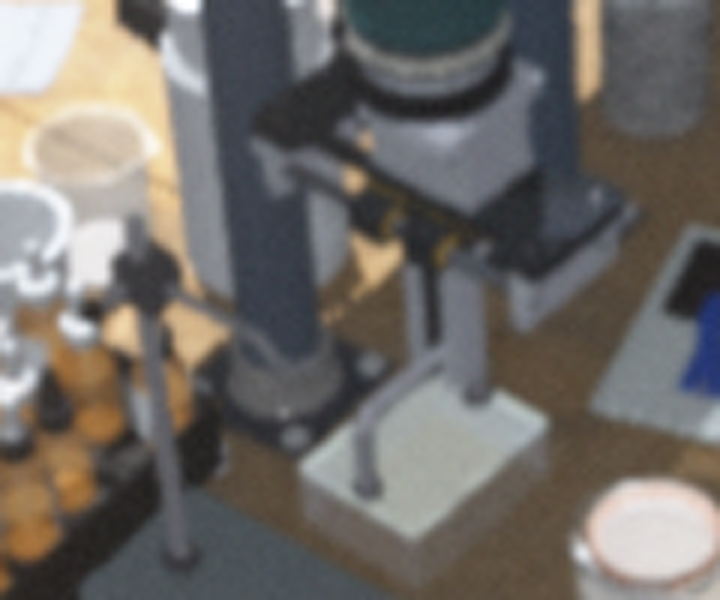

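Emit:
drive_tool(
  increments=[
    [0.0,0.005,0,-0.006,0],
    [0.0,0.012,0,-0.004,0],
    [0.0,0.018,0,0,0],
    [0.0,0.018,0,0,0],
    [0.0,0.015,0,0,0],
  ],
)

```text
t: 15.28
tool_pos: [510.0, 377.4, 244.2]
tcp_rot: [3.141, 0.0, -0.057]
force: [-1.0, 0.2, -1.5]
gripper_width: 9.0
```

Emit:
drive_tool(
  increments=[
    [0.0,0.012,0,0,0],
    [0.0,0.007,0,0,0],
    [0.0,0,0,0,0],
    [0.0,0,0,0,0],
    [0.0,0,0,0,0],
  ],
)

```text
t: 15.7
tool_pos: [526.8, 377.9, 245.2]
tcp_rot: [3.141, 0.0, -0.056]
force: [0.4, -0.3, -1.8]
gripper_width: 8.7
```

Run:
```python
from h import *
w=snap('wrist','w13'); s=sensors.observe(); print(s['tool_pos'].round(1),s['tcp_rot'].round(3),s['force'],s['gripper_width'])
c=w['color'][80:340,200:560,::-1]; cv2.imwrite('pics/w13c.png',cv2.resize(c,None,fx=2.2,fy=2.2,interpolation=cv2.INTER_CUBIC))
print(proj(w,[[528,401,215],[510,401,227]]))
d=snap('side','s13');c=d['color'][205:305,160:280,::-1]; cv2.imwrite('pics/s13c.png',cv2.resize(c,None,fx=6,fy=6,interpolation=cv2.INTER_CUBIC))
```

```text
[526.6 378.  245.4] [-3.142  0.    -0.056] [-0.49782732  0.79846831 -1.65613843] 8.996935763457353
[[275.  210.2]
 [239.1 217.5]]
```

View pics/w13c.png

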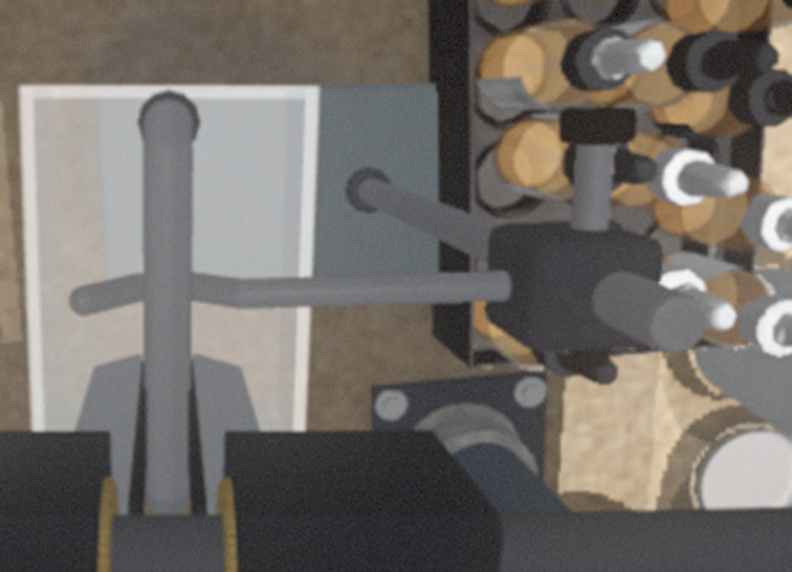

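View pics/s13c.png

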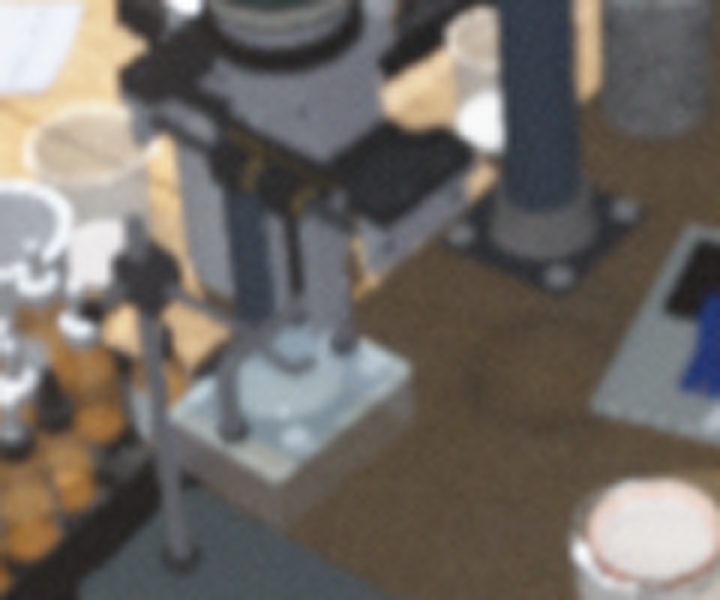

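Emit:
drive_tool(
  increments=[
    [0.0,0,0,-0.006,0],
    [0.0,0,0,-0.006,0],
    [0.0,0,0,-0.005,0],
    [0.0,0,0,-0.002,0],
    [0.0,0,0,0,0],
  ],
)

```text
t: 16.22
tool_pos: [526.5, 377.6, 224.8]
tcp_rot: [3.14, 0.002, -0.056]
force: [0.7, 0.1, -0.8]
gripper_width: 8.6
```

Emit:
drive_tool(
  increments=[
    [0.0,0,0,-0.001,0],
    [0.0,0,0,-0.001,0],
    [0.0,0,0,0,0],
  ],
)

```text
t: 16.47
tool_pos: [527.1, 377.9, 224.3]
tcp_rot: [-3.141, -0.0, -0.056]
force: [-1.2, -0.1, -1.7]
gripper_width: 8.3
```

Emit:
drive_tool(
  increments=[
    [0.0,0,0,-0.001,0],
    [0.0,0,0,0,0],
    [0.0,0,0,0,0],
  ],
)

```text
t: 16.72
tool_pos: [527.3, 377.9, 223.8]
tcp_rot: [-3.141, -0.001, -0.056]
force: [0.4, -0.6, -0.9]
gripper_width: 8.7
```

Emit:
drive_tool(
  increments=[
    [0.0,0,0,-0.001,0],
    [0.0,0,0,0,0],
    [0.0,0,0,0,0],
  ],
)

```text
t: 16.97
tool_pos: [527.3, 377.9, 223.2]
tcp_rot: [-3.141, -0.001, -0.056]
force: [-0.1, -1.1, 2.8]
gripper_width: 8.7
```

Emit:
drive_tool(
  increments=[
    [0.0,0,0,-0.001,0],
    [0.0,0,0,0,0],
    [0.0,0,0,0,0],
  ],
)

```text
t: 17.22
tool_pos: [527.3, 377.9, 222.8]
tcp_rot: [-3.141, -0.002, -0.056]
force: [-0.7, -0.9, 4.7]
gripper_width: 8.8
```

Run:
```python
from h import *
w=snap('wrist','w14'); s=sensors.observe(); print(s['tool_pos'].round(1),s['tcp_rot'].round(3),s['force'],s['gripper_width'])
c=w['color'][80:340,200:560,::-1]; cv2.imwrite('pics/w14c.png',cv2.resize(c,None,fx=2.2,fy=2.2,interpolation=cv2.INTER_CUBIC))
```

```text
[527.3 377.9 222.7] [-3.141e+00 -2.000e-03 -5.600e-02] [-0.78898446 -1.52210695  5.04958407] 8.60931741547514
```

View pics/w14c.png

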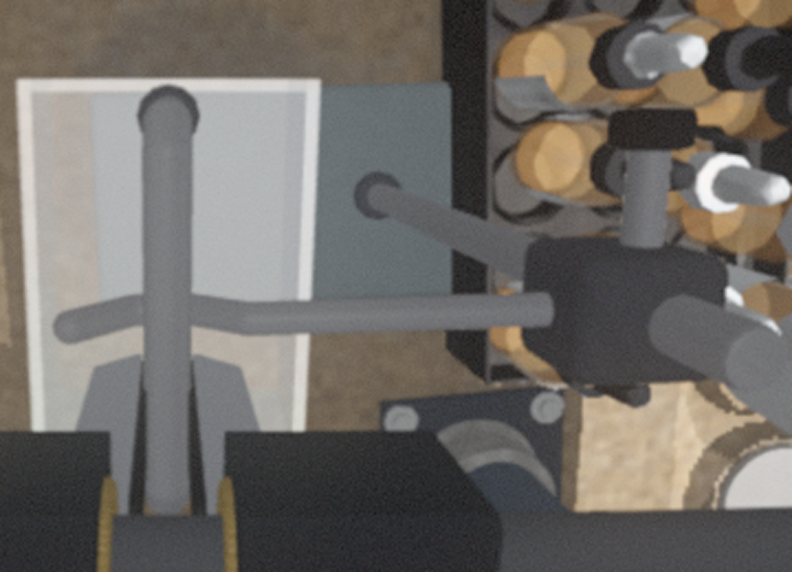

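Emit:
drive_tool(
  increments=[
    [0.012,0,0,0.001,0],
    [0.016,0,0,0,0],
    [0.024,0,0,0,0],
    [0.034,0,0,0,0],
    [0.034,0,0,0,0],
  ],
)

```text
t: 17.68
tool_pos: [526.9, 377.9, 221.5]
tcp_rot: [3.141, 0.001, -0.056]
force: [0.5, 0.2, -0.1]
gripper_width: 32.0
```

Emit:
drive_tool(
  increments=[
    [0.034,0,0,0,0],
    [0.034,0,0,0,0],
    [0.034,0,0,0,0],
  ],
)

```text
t: 17.93
tool_pos: [527.1, 377.9, 222.2]
tcp_rot: [3.142, 0.0, -0.056]
force: [-0.2, -0.5, 0.3]
gripper_width: 33.9
```

Run:
```python
from h import *
w=snap('wrist','w15'); s=sensors.observe(); print(s['tool_pos'].round(1),s['tcp_rot'].round(3),s['force'],s['gripper_width'])
c=w['color'][80:340,200:560,::-1]; cv2.imwrite('pics/w15c.png',cv2.resize(c,None,fx=2.2,fy=2.2,interpolation=cv2.INTER_CUBIC))
```

```text
[527.1 377.9 222.2] [ 3.142 -0.    -0.056] [ 0.325515    0.67429871 -0.38056554] 33.684110817255245
```

View pics/w15c.png

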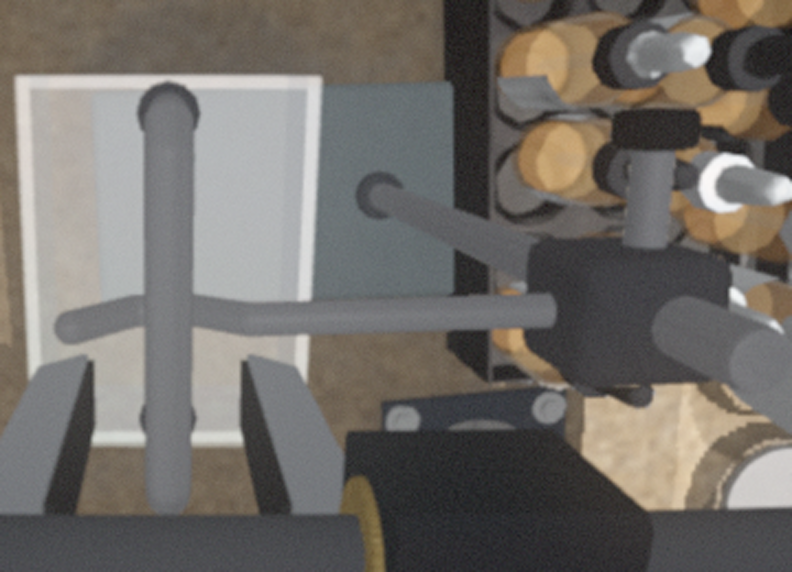

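Emit:
drive_tool(
  increments=[
    [0.034,0,0,0.006,0],
    [0.034,0,0,0.012,0],
    [0.034,0,0,0.018,0],
    [0.034,0,0,0.022,0],
    [0.034,0,0,0.022,0],
  ],
)

```text
t: 18.4
tool_pos: [527.0, 377.8, 304.2]
tcp_rot: [-3.141, -0.001, -0.056]
force: [0.3, -0.3, 0.7]
gripper_width: 34.2
```

Emit:
drive_tool(
  increments=[
    [0.06,-0.005,-0.02,0.01,2],
    [0.06,-0.007,-0.032,0,2.2],
    [0.06,-0.007,-0.035,0,2],
    [0.06,-0.007,-0.035,0,2],
    [0.06,-0.007,-0.035,0,2],
  ],
)

```text
t: 18.82
tool_pos: [493.7, 219.7, 314.1]
tcp_rot: [-3.141, -0.003, 0.124]
force: [0.2, -0.0, 0.4]
gripper_width: 59.6
```

Emit:
drive_tool(
  increments=[
    [0.06,-0.007,-0.035,-0.01,2],
    [0.06,-0.007,-0.035,-0.02,2],
    [0.06,-0.005,-0.03,-0.025,2],
    [0.06,-0.003,-0.019,-0.03,2],
    [0.06,0,0,-0.015,0],
  ],
)

```text
t: 19.23
tool_pos: [470.7, 98.5, 210.8]
tcp_rot: [3.14, 0.002, 0.258]
force: [-0.1, 0.0, -0.6]
gripper_width: 60.2
```

Emit:
drive_tool(
  increments=[
    [0.06,0,0,0,0],
    [0.06,0,0,0,0],
  ],
)

```text
t: 19.4
tool_pos: [472.1, 101.8, 213.2]
tcp_rot: [-3.141, -0.001, 0.261]
force: [0.4, 0.0, 0.0]
gripper_width: 60.2
```

Run:
```python
from h import *
w=snap('wrist','w16'); s=sensors.observe(); print(s['t'],s['tool_pos'].round(1),s['tcp_rot'].round(3),s['force'],s['gripper_width'])
d=snap('side','s16');c=d['color'][205:305,160:320,::-1]; cv2.imwrite('pics/s16c.png',cv2.resize(c,None,fx=5,fy=5,interpolation=cv2.INTER_CUBIC))
```

```text
19.45 [472.9 102.2 214.3] [ 3.141e+00 -3.000e-03  2.610e-01] [0.15508362 0.01096032 0.75412379] 59.628185211965594
```

View pics/w16.png

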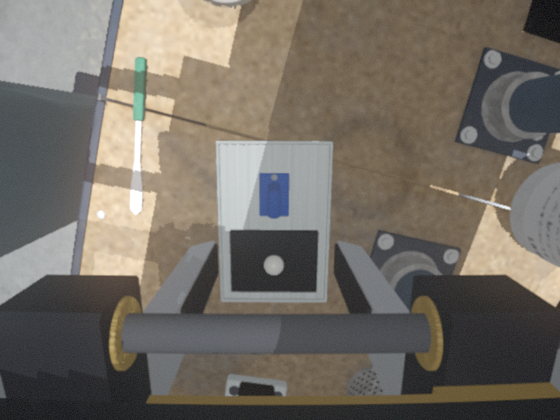

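View pics/s16c.png

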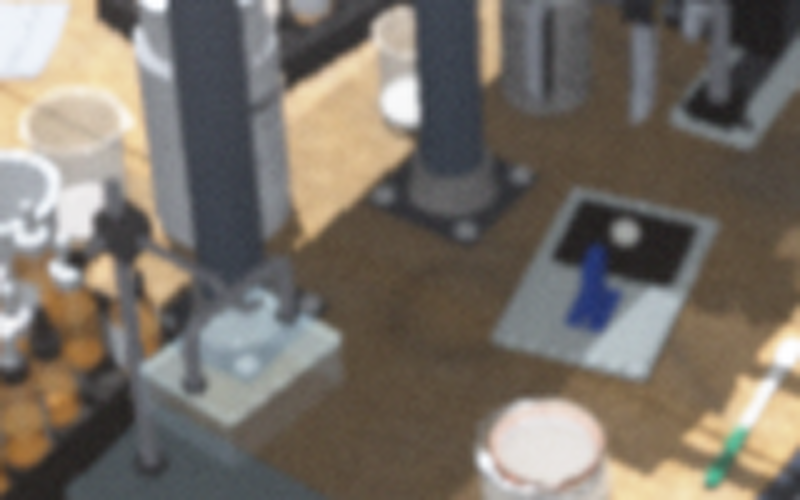

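Run:
```python
from h import *
w=snap('wrist','w17'); c=w['color'][130:310,190:360,::-1]; cv2.imwrite('pics/w17c.png',cv2.resize(c,None,fx=3.3,fy=3.3,interpolation=cv2.INTER_CUBIC))
s=sensors.observe(); print(s['tool_pos'].round(1))
C=np.array([onz(w,u,13) for u in [(217,142),(332,142),(327,301),(221,301)]]); c=C.mean(0)
d=C[3]-C[0]+C[2]-C[1]; f=np.arctan2(d[1],d[0]); x=np.array([np.cos(f),np.sin(f)]); y=np.array([-x[1],x[0]])
print(np.linalg.norm(C-np.roll(C,1,0),axis=1).round(1),c,f,'grip',c[:2]-32*x,'pocket',c[:2]+38*x,'ball',onz(w,(274,265),27))
print(proj(w,[[*(c[:2]-32*x),z] for z in (13,46,62)]))
t=cams.snapshot('top');cc=t['color'][170:260,310:410,::-1]; cv2.imwrite('pics/g_t.png',cv2.resize(cc,None,fx=7,fy=6.5,interpolation=cv2.INTER_CUBIC))
t=cams.snapshot('side');cc=t['color'][150:240,280:350,::-1]; cv2.imwrite('pics/g_s.png',cv2.resize(cc,None,fx=6.5,fy=6.5,interpolation=cv2.INTER_CUBIC))
```

```text
[473.4 102.6 214.9]
[168.2 111.8 168.5 114.3] [481.37071073  71.73226153  13.        ] -1.3126287828655636 grip [473.2008146  102.67176375] pocket [491.07246239  34.99160265] ball [490.72764747  35.62165445  27.        ]
[[274.4 194.8]
 [274.4 201.2]
 [274.4 204.8]]
```

View pics/w17c.png

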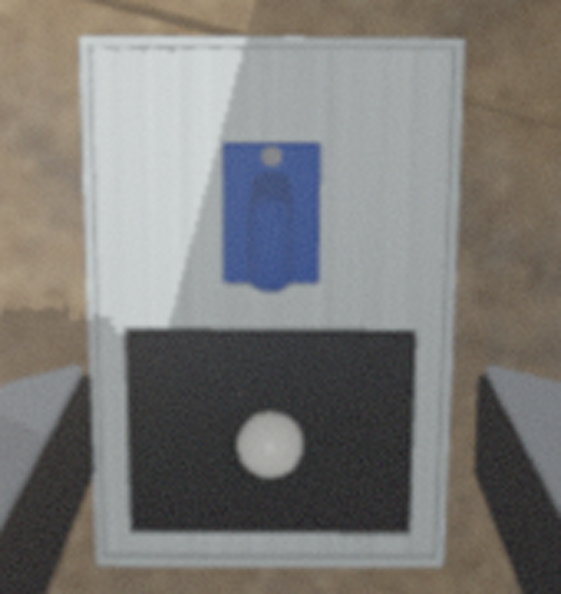

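View pics/g_t.png

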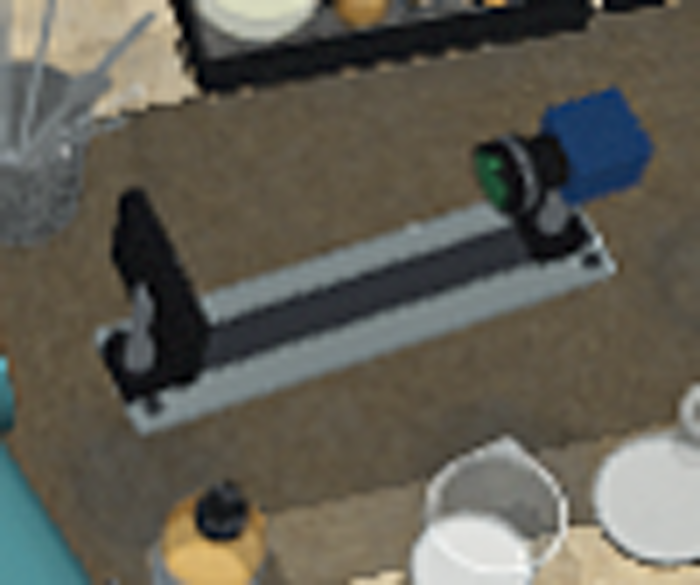

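View pics/g_s.png

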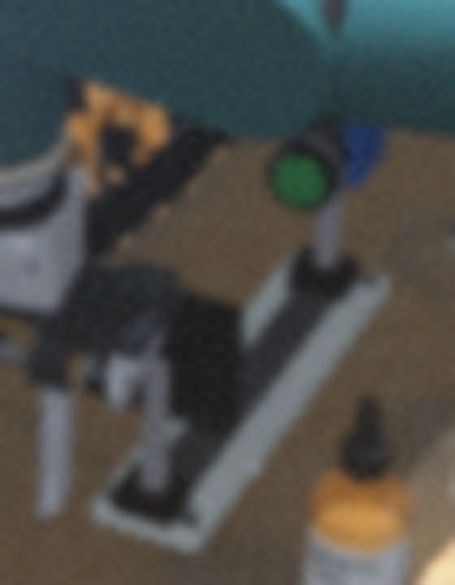

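Emit:
drive_tool(
  increments=[
    [0.06,0,-0.01,0.03,0],
    [0.06,-0.002,-0.03,0.025,0],
    [0.06,-0.003,-0.035,0.02,0],
    [0.06,-0.003,-0.035,0.02,0],
    [0.06,-0.003,-0.036,0.015,0],
  ],
)

```text
t: 20.07
tool_pos: [461.5, -44.8, 325.6]
tcp_rot: [3.14, -0.004, 0.264]
force: [0.7, -1.2, -0.5]
gripper_width: 59.8
```

Emit:
drive_tool(
  increments=[
    [0.06,-0.003,-0.036,0.015,0],
    [0.06,-0.003,-0.038,0.01,0],
    [0.06,-0.003,-0.038,0.011,0],
    [0.06,-0.003,-0.038,0,0],
    [0.06,0,-0.038,0,0],
  ],
)

```text
t: 20.48
tool_pos: [449.1, -233.8, 360.9]
tcp_rot: [3.138, -0.003, 0.262]
force: [1.2, 0.4, 0.2]
gripper_width: 60.0
```

Emit:
drive_tool(
  increments=[
    [0.06,0,-0.034,0,0],
    [0.06,0,-0.024,0,0],
    [0.06,0,0,0,0],
    [0.06,0,0,0,0],
    [0.06,0,0,0,0],
  ],
)

```text
t: 20.9
tool_pos: [449.5, -289.4, 358.9]
tcp_rot: [3.141, -0.001, 0.262]
force: [-0.9, 0.7, 0.5]
gripper_width: 60.2
```

Run:
```python
from h import *
w=snap('wrist','w18'); s=sensors.observe(); print(s['tool_pos'].round(1),s['tcp_rot'].round(3),s['qpos'].round(2))
look(w,['lens','panel','profile_gauge'])
t=cams.snapshot('side');cc=t['color'][130:250,270:370,::-1]; cv2.imwrite('pics/g_s2.png',cv2.resize(cc,None,fx=6,fy=5,interpolation=cv2.INTER_CUBIC))
```

```text
[ 449.5 -289.   359.1] [ 3.141e+00 -1.000e-03  2.630e-01] [-0.68  0.07  1.13  0.    1.95 -0.94]
lens 0.69 [ 518. -227.   20.]
panel 0.75 [ 514. -231.   15.]
profile_gauge 0.72 [ 517. -225.   22.]
```

View pics/w18.png

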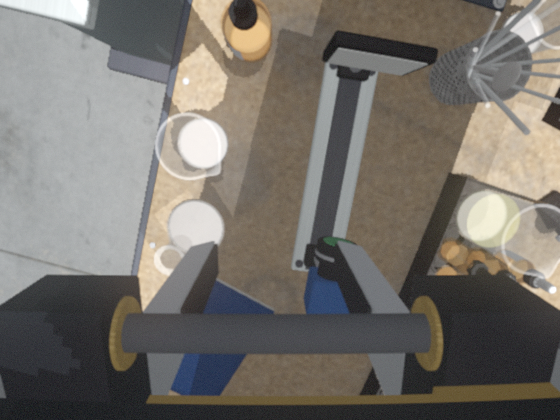

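View pics/g_s2.png

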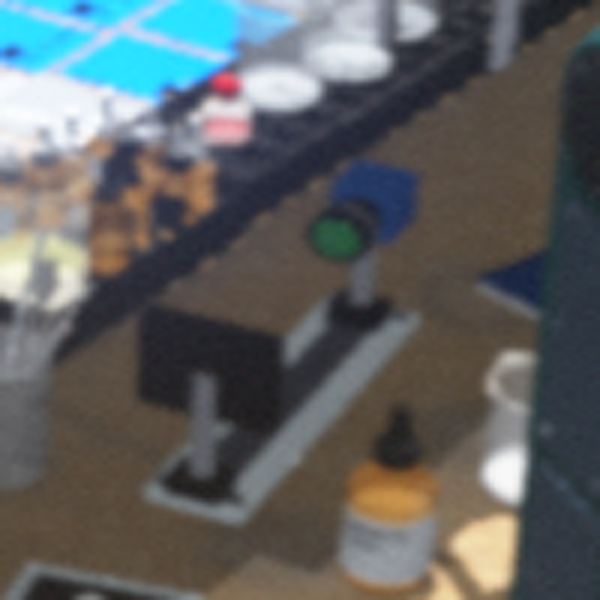

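Run:
```python
from h import *
w=cams.snapshot('wrist'); cc=w['color'][20:290,280:450,::-1]; cv2.imwrite('pics/w18c.png',cv2.resize(cc,None,fx=3.5,fy=2.2,interpolation=cv2.INTER_CUBIC))
t=cams.snapshot('top'); d=cams.snapshot('side')
cc=t['color'][170:260,310:410,::-1]; cv2.imwrite('pics/g_t2.png',cv2.resize(cc,None,fx=7.5,fy=6.5,interpolation=cv2.INTER_CUBIC))
G=lambda u,v:(310+u/7-.4,170+v/6.5-.4); S=lambda u,v:(270+u/6-.4,130+v/5-.4)
L=tri((t,G(492,178)),(d,S(336,236)));print('lens',L.round(1))
for uv in [(331,80),(294,265),(374,95),(352,215)]: print('wbase',onz(w,uv,16).round(1))
for uv in [(145,435),(612,270),(97,340),(500,200)]: print('tbase',onz(t,G(*uv),16).round(1))
for uv in [(148,492),(245,522),(420,318)]: print('sbase',onz(d,S(*uv),16).round(1))
print('panel top back S',[onz(d,S(*uv),173).round(1) for uv in ((140,308),(285,338))])
```

```text
lens [ 537.1 -333.   125.3]
wbase [ 487.  -147.1   16. ]
wbase [ 509.7 -406.8   16. ]
wbase [ 547.5 -150.    16. ]
wbase [ 568.6 -313.3   16. ]
tbase [ 469.1 -122.2   16. ]
tbase [ 507.1 -415.3   16. ]
tbase [ 536.3 -113.7   16. ]
tbase [ 569.5 -367.8   16. ]
sbase [ 536.9 -102.2   16. ]
sbase [ 466.5 -106.5   16. ]
sbase [ 504.  -404.7   16. ]
panel top back S [array([ 556.6, -117.4,  173. ]), array([ 463. , -135.3,  173. ])]
```

View pics/w18c.png

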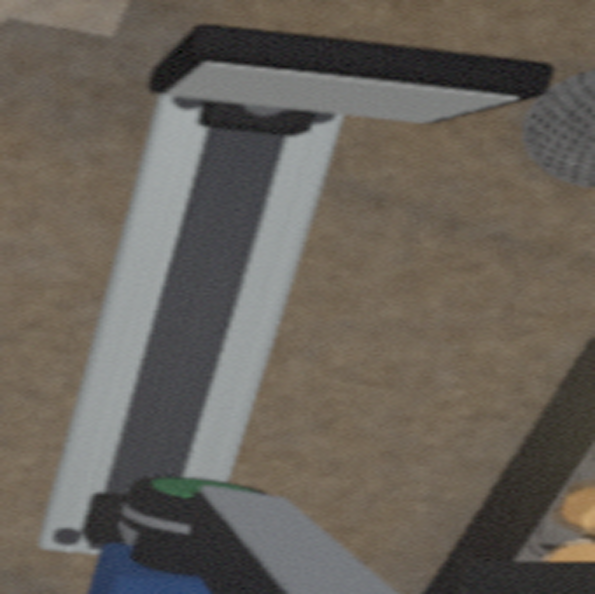

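Run:
```python
from h import *
w=cams.snapshot('wrist'); W=lambda u,v:(280+u/3.5-.35,20+v/2.2-.35)
a,b,c,d=[onz(w,W(*u),16)[:2] for u in [(158,97),(40,548),(343,117),(230,480)]]
print(a,b,c,d, np.degrees(np.arctan2(*(a-b)[::-1])),np.degrees(np.arctan2(*(c-d)[::-1])))
y=(a-b)/np.linalg.norm(a-b)+(c-d)/np.linalg.norm(c-d); y/=np.linalg.norm(y); x=np.array([y[1],-y[0]])
print('width',(c-a)@x,(d-b)@x)
m=((a+b+c+d)/4)@x; print('y',y,'midline x-coord',m,'lens x',np.array([537.1,-333])@x, 'from T',[np.array(q)@x for q in ((468,-112),(507,-409),(536.6,-108),(569.5,-367.8))])
for yy in ((537.1,-333),(466.5,-106.5),(469,-122),(504,-405),(507,-415),b): print('along y',np.array(yy)@y)
f=[onz(w,W(*u),173)[:2] for u in [(152,85),(550,72),(205,27),(205,62),(520,98)]]; print('panel',[(p.round(),(p@x).round(1),(p@y).round(1)) for p in f])
# model check
for L in (np.array([537.1,-333])@y,):
  o=m*x+(L+95)*y; print('view',o)
```

```text
[ 473.17466146 -130.28402152] [ 506.62964041 -413.77806198] [ 543.17286664 -122.53763869] [ 569.14973719 -348.26384816] 96.7303165980902 96.5647949371607
width 70.4243427829183 69.68380692719346
y [-0.11576161  0.99327703] midline x-coord 490.1448357860311 lens x 494.9404724009365 from T [np.float64(451.8883468609558), np.float64(456.24495121452446), np.float64(520.4901972398188), np.float64(523.0941438146072)]
along y -392.9368127059843
along y -159.78679651774587
along y -175.4719944434514
along y -460.6210490574488
along y -470.90110415275853
along y -469.6445077623371
panel [(array([ 458., -156.]), np.float64(436.5), np.float64(-208.0)), (array([ 555., -123.]), np.float64(536.7), np.float64(-186.6)), (array([ 464., -131.]), np.float64(446.0), np.float64(-184.1)), (array([ 468., -144.]), np.float64(448.3), np.float64(-197.2)), (array([ 551., -135.]), np.float64(531.2), np.float64(-197.9))]
view [ 521.33925091 -239.19383326]
```

Emit:
drive_tool(
  increments=[
    [0.06,0.003,0.024,0,0],
    [0.06,0.003,0.036,0,0],
    [0.06,0.003,0.038,0,0],
    [0.06,0.003,0.038,-0.006,0],
    [0.06,0.003,0.038,-0.012,0],
  ],
)

```text
t: 21.77
tool_pos: [464.4, -114.7, 341.8]
tcp_rot: [3.139, -0.003, 0.261]
force: [0.4, -0.2, 0.0]
gripper_width: 59.9
```

Emit:
drive_tool(
  increments=[
    [0.06,0.003,0.038,-0.012,0],
    [0.06,0.003,0.038,-0.012,0],
    [0.06,0.002,0.038,-0.012,0],
    [0.06,0,0.036,-0.012,0],
    [0.06,0,0.034,-0.015,0],
  ],
)

```text
t: 22.18
tool_pos: [471.9, 70.0, 277.5]
tcp_rot: [3.141, -0.002, 0.262]
force: [1.4, -1.0, 0.2]
gripper_width: 60.0
```

Emit:
drive_tool(
  increments=[
    [0.06,0,0.024,-0.02,0],
    [0.06,0,0.01,-0.03,0],
    [0.06,0,0,-0.015,0],
    [0.06,0,0,0,0],
    [0.06,0,0,0,0],
  ],
)

```text
t: 22.6
tool_pos: [471.5, 102.0, 211.7]
tcp_rot: [-3.141, 0.002, 0.262]
force: [0.1, 0.2, 0.2]
gripper_width: 59.8
```

Emit:
drive_tool(
  increments=[
    [0.06,0,0,0,0],
  ],
)

```text
t: 22.68
tool_pos: [472.8, 101.7, 213.8]
tcp_rot: [3.141, -0.002, 0.261]
force: [-1.3, -1.1, 0.1]
gripper_width: 60.2
```

Run:
```python
from h import *
w=snap('wrist','w19'); s=sensors.observe(); print(s['t'],s['tool_pos'].round(1),s['tcp_rot'].round(3))
print(proj(w,[[473.2,102.7,z] for z in (46,62)]))
```

```text
22.7333 [473.  101.5 214.3] [ 3.141e+00 -3.000e-03  2.600e-01]
[[275.5 200.7]
 [275.5 204.3]]
```

View pics/w19.png

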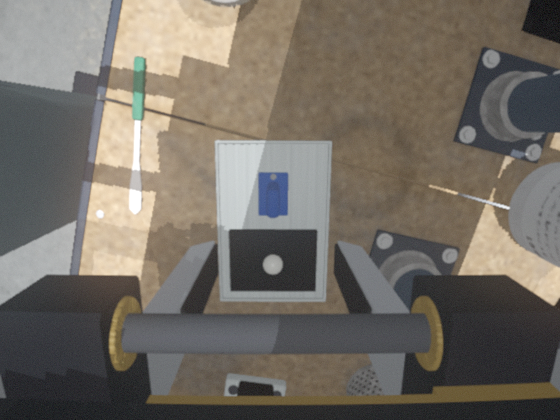

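Emit:
drive_tool(
  increments=[
    [0.05,0,0.001,-0.02,0],
    [0.05,0,0,-0.035,0],
    [0.05,0,0,-0.035,0],
    [0.05,0,0,-0.033,0],
    [0.05,0,0,-0.024,0],
  ],
)

```text
t: 23.15
tool_pos: [472.2, 102.2, 64.3]
tcp_rot: [3.141, -0.0, 0.26]
force: [-0.1, -0.7, 0.1]
gripper_width: 50.2
```

Emit:
drive_tool(
  increments=[
    [0.04,0,0,-0.014,0],
    [0.04,0,0,-0.006,0],
    [0.03,0,0,0,0],
    [0.03,0,0,0,0],
    [0.03,0,0,0,0],
  ],
)

```text
t: 23.57
tool_pos: [473.9, 102.9, 47.5]
tcp_rot: [3.141, -0.004, 0.261]
force: [1.0, -0.2, -0.3]
gripper_width: 30.3
```

Run:
```python
from h import *
w=snap('wrist','w20'); s=sensors.observe(); print(s['t'],s['tool_pos'].round(1),s['tcp_rot'].round(3),s['force'],s['gripper_width'])
```

```text
23.6167 [473.8 102.9  47.4] [ 3.141 -0.004  0.261] [-0.37175837 -1.12695812  0.3771137 ] 29.901116341670456
```

View pics/w20.png

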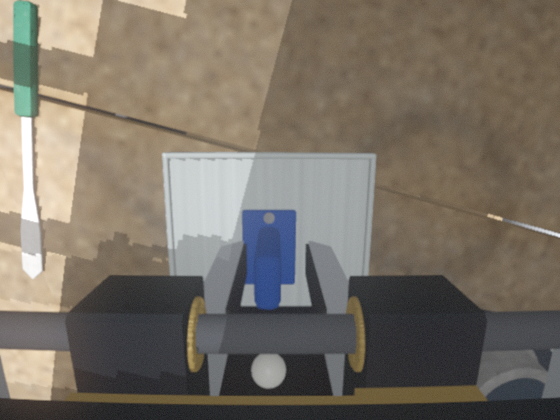

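Emit:
drive_tool(
  increments=[
    [0.026,-0.003,-0.0005,-0.001,0],
    [0.02,0,0,0,0],
    [0.018,0,0,0,0],
    [0.016,0,0,0,0],
    [0.014,0,0,0,0],
  ],
)

```text
t: 24.03
tool_pos: [469.1, 102.4, 44.4]
tcp_rot: [3.142, -0.0, 0.261]
force: [0.3, 0.7, -0.3]
gripper_width: 14.4
```

Emit:
drive_tool(
  increments=[
    [0.013,0,0,0,0],
    [0.012,0,0,0,0],
    [0.01,0,0,0,0],
    [0.0,0,0,0,0],
    [0.0,0,0,0,0],
  ],
  squeeze=50,
)

```text
t: 24.45
tool_pos: [469.4, 102.5, 44.4]
tcp_rot: [-3.142, -0.001, 0.261]
force: [1.9, 0.6, -0.2]
gripper_width: 11.9
```

Emit:
drive_tool(
  increments=[
    [0.0,0,0,0,0],
    [0.0,0,0,0,0],
    [0.0,0,0,0,0],
  ],
)

```text
t: 24.7
tool_pos: [469.3, 102.5, 44.4]
tcp_rot: [-3.142, -0.001, 0.261]
force: [1.9, 1.2, -0.2]
gripper_width: 12.0
```

Run:
```python
from h import *
w=snap('wrist','w21'); s=sensors.observe(); print(s['t'],s['tool_pos'].round(1),s['tcp_rot'].round(3),s['force'],s['wrist_torque'],s['gripper_width'])
```

```text
24.75 [469.3 102.5  44.4] [-3.142e+00 -1.000e-03  2.610e-01] [0.21897197 0.80616851 0.02686703] [ 0.04878475 -0.12687901 -0.05596508] 11.773447344303145
```

View pics/w21.png

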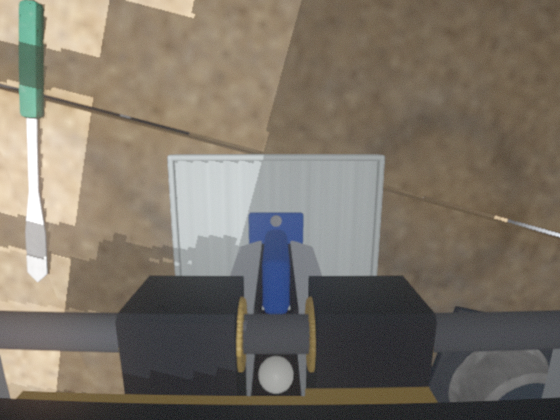

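Emit:
drive_tool(
  increments=[
    [0.0,0,0,0.002,0],
    [0.0,0,0,0.005,0],
    [0.0,0,0,0.008,0],
    [0.0,0,0,0.012,0],
    [0.0,0,0,0.015,0],
  ],
)

```text
t: 25.17
tool_pos: [467.7, 102.2, 85.8]
tcp_rot: [-3.141, 0.004, 0.261]
force: [-0.6, 0.3, -4.5]
gripper_width: 11.9
```

Emit:
drive_tool(
  increments=[
    [0.0,0,0,0.016,0],
    [0.0,0,0,0.016,0],
    [0.0,0,0,0.012,0],
    [0.0,0,0,0.006,0],
    [0.0,0,0,0.002,0],
  ],
)

```text
t: 25.58
tool_pos: [469.7, 102.4, 139.8]
tcp_rot: [3.141, -0.002, 0.261]
force: [0.1, -0.9, -3.5]
gripper_width: 11.6
```

Emit:
drive_tool(
  increments=[
    [0.0,0,0,0,0],
    [0.0,0,0,0,0],
    [0.0,0,0,0,0],
  ],
)

```text
t: 25.83
tool_pos: [468.3, 102.3, 137.1]
tcp_rot: [-3.141, 0.002, 0.261]
force: [0.1, 0.6, -3.3]
gripper_width: 11.4
```

Run:
```python
from h import *
w=snap('wrist','w22'); s=sensors.observe(); print(s['t'],s['tool_pos'].round(1),s['tcp_rot'].round(3),s['force'],s['wrist_torque'],s['gripper_width'])
d=snap('side','s22');c=d['color'][150:310,160:340,::-1]; cv2.imwrite('pics/s22c.png',cv2.resize(c,None,fx=4.4,fy=3.7,interpolation=cv2.INTER_CUBIC))
```

```text
25.8833 [468.4 102.3 137.1] [-3.141e+00  2.000e-03  2.610e-01] [-0.28011637  0.82387714 -2.98320637] [ 0.08144551  0.06229432 -0.01219338] 12.241920276342489
```

View pics/w22.png

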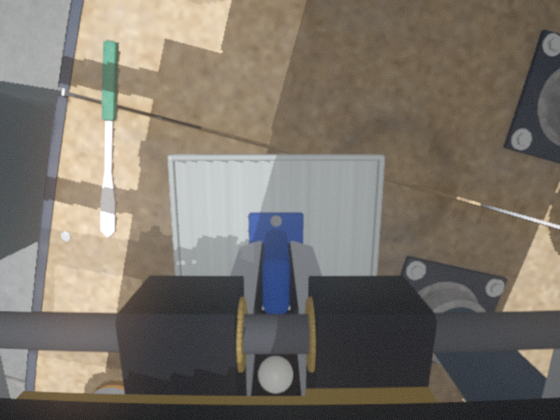

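Emit:
drive_tool(
  increments=[
    [0.0,0,0,0.004,0],
    [0.0,0,-0.002,0.009,0],
    [0.0,0,-0.004,0.014,0],
    [0.0,0,-0.008,0.018,0],
    [0.0,0,-0.012,0.018,0],
  ],
)

```text
t: 26.35
tool_pos: [468.9, 76.6, 202.4]
tcp_rot: [-3.141, 0.0, 0.263]
force: [-0.4, 1.3, -2.7]
gripper_width: 11.8
```

Emit:
drive_tool(
  increments=[
    [0.0,0,-0.016,0.015,0],
    [0.0,0,-0.02,0.012,0],
    [0.0,0,-0.022,0.009,0],
    [0.0,0,-0.022,0.006,0],
    [0.0,0,-0.022,0.003,0],
  ],
)

```text
t: 26.77
tool_pos: [469.6, -26.8, 248.7]
tcp_rot: [3.14, -0.003, 0.262]
force: [0.4, -0.0, -3.2]
gripper_width: 11.8
```

Emit:
drive_tool(
  increments=[
    [0.0,-0.001,-0.022,0,2],
    [0.0,-0.001,-0.022,0,4],
    [0.0,-0.001,-0.022,0,5],
    [0.0,-0.001,-0.022,0,5],
    [0.0,-0.001,-0.022,0,5],
  ],
)

```text
t: 27.18
tool_pos: [463.9, -136.9, 247.3]
tcp_rot: [3.141, -0.0, 0.632]
force: [-0.5, 0.7, -3.3]
gripper_width: 11.9
```

Emit:
drive_tool(
  increments=[
    [0.0,-0.001,-0.022,0,5],
    [0.0,-0.001,-0.02,0,5],
    [0.0,-0.001,-0.018,0,5],
    [0.0,-0.001,-0.015,0,5],
    [0.0,-0.001,-0.012,0,5],
  ],
)

```text
t: 27.6
tool_pos: [458.7, -224.2, 247.0]
tcp_rot: [3.141, 0.001, 1.067]
force: [0.1, 0.2, -4.3]
gripper_width: 11.9
```

Emit:
drive_tool(
  increments=[
    [0.0,-0.001,-0.009,0,5],
    [0.0,-0.001,-0.006,0,5],
    [0.0,-0.001,-0.004,0,5],
    [0.0,-0.001,-0.002,0,5],
    [0.0,-0.001,-0.001,0,5],
  ],
)

```text
t: 28.02
tool_pos: [453.8, -245.4, 247.0]
tcp_rot: [-3.142, 0.001, 1.504]
force: [1.8, 0.3, -4.2]
gripper_width: 11.7
```

Emit:
drive_tool(
  increments=[
    [0.0,-0.001,0,0,4],
    [0.0,-0.001,0,0,3],
    [0.0,0,0,0,2],
    [0.0,0,0,0,1],
    [0.0,0,0,0,0.7],
  ],
)

```text
t: 28.43
tool_pos: [452.0, -244.9, 246.9]
tcp_rot: [3.141, 0.001, 1.688]
force: [0.3, 0.3, -3.6]
gripper_width: 11.5
```

```bash
cat >> h.py <<'E'
def ballpix(p,roi):
    u0,v0,u1,v1=roi; c=p['color'][v0:v1,u0:u1].astype(int)
    m=((c.min(2)>95)&(c.max(2)-c.min(2)<35)).astype(np.uint8)
    n,l,st,ce=cv2.connectedComponentsWithStats(m)
    return [(st[i,4],(ce[i]+[u0,v0]).round(1).tolist()) for i in range(1,n) if st[i,4]>30]
E
python3 - <<'E'
from h import *
import cv2
o=cv2.imread('pics/w22.png')[:,:,::-1]; print('before',ballpix({'color':o},(245,350,310,395)))
w=snap('wrist','w23'); s=sensors.observe(); print(s['t'],s['tool_pos'].round(1),s['tcp_rot'].round(3),s['force'],s['wrist_torque'],s['gripper_width'],s['qpos'].round(2))
print('after',ballpix(w,(245,350,310,395)))
E=np.array(w['extrinsics'])
look(w,['ball_center','tray_grip','ball_tray'])
for c in ('top','side'):
    p=cams.snapshot(c); print(c); look(p,['ball_center','dust_cover','panel','lens'])
E
```

```text
before [(np.int32(224), [249.1, 370.9]), (np.int32(239), [302.3, 371.1]), (np.int32(1033), [275.2, 374.3])]
28.4833 [ 452.  -244.8  246.8] [3.141 0.    1.688] [ 0.35087665  0.35469076 -3.13737323] [ 0.00505505  0.08161775 -0.05339543] 11.755940837355961 [-0.61  0.    1.41 -0.    1.72 -2.29]
after [(np.int32(1202), [264.4, 372.0]), (np.int32(209), [302.1, 371.0])]
ball_center 0.82 [ 518. -241.  234.]
ball_center 0.5 [ 375. -135.   93.]
tray_grip 0.77 [ 435. -248.  212.]
ball_tray 0.58 [ 428. -243.  211.]
top
dust_cover 0.63 [518. 402. 176.]
dust_cover 0.23 [ 342. -381.   50.]
panel 0.63 [ 505. -133.   38.]
lens 0.59 [ 504. -135.   36.]
side
dust_cover 0.62 [520. 416. 176.]
panel 0.83 [ 505. -131.   29.]
lens 0.63 [ 508. -128.   33.]
```

Emit:
drive_tool(
  increments=[
    [0.0,0,0,-0.003,0],
    [0.0,0,0,-0.006,0],
    [0.0,0,0,-0.009,0],
    [0.0,0,0,-0.01,0],
    [0.0,0,0,-0.01,0],
  ],
)

```text
t: 29.55
tool_pos: [451.8, -244.4, 206.7]
tcp_rot: [-3.141, -0.001, 1.687]
force: [-0.3, -0.8, -4.0]
gripper_width: 12.1
```

Emit:
drive_tool(
  increments=[
    [0.0,0,0,-0.01,0],
    [0.0,0,0,-0.01,0],
    [0.0,0,0,-0.01,0],
    [0.0,0,0,-0.01,0],
    [0.0,0,0,-0.008,0],
  ],
)

```text
t: 29.97
tool_pos: [451.8, -244.4, 158.8]
tcp_rot: [-3.141, -0.001, 1.687]
force: [-0.5, -0.3, -3.4]
gripper_width: 11.5
```

Emit:
drive_tool(
  increments=[
    [0.0,0,0,-0.005,0],
    [0.0,0,0,-0.003,0],
    [0.0,0,0,-0.002,0],
    [0.0,0,0,0,0],
    [0.0,0,0,0,0],
  ],
)

```text
t: 30.38
tool_pos: [452.4, -244.8, 150.8]
tcp_rot: [3.141, 0.001, 1.687]
force: [0.0, 0.0, -3.2]
gripper_width: 11.8
```

Run:
```python
from h import *
w=snap('wrist','w24'); s=sensors.observe(); print(s['t'],s['tool_pos'].round(1),s['tcp_rot'].round(3),s['force'],s['wrist_torque'].round(2),s['gripper_width'])
look(w,['ball_center','tray_grip','ball_tray'])
print(ballpix(w,(252,345,300,396)))
g=cv2.cvtColor(w['color'],cv2.COLOR_RGB2GRAY)[345:398,235:318]; c=cv2.HoughCircles(cv2.resize(g,None,fx=3,fy=3,interpolation=cv2.INTER_CUBIC),cv2.HOUGH_GRADIENT,1,30,param1=80,param2=12,minRadius=40,maxRadius=70)
if c is not None:
    for q in c[0][:3]:
        uv=(235+q[0]/3,345+q[1]/3); print('circ',uv,q[2]/3,onz(w,uv,130).round(1))
x=np.array([.9933,.1158]); print('pocket pred',s['tool_pos'][:2]+70*x,'px',proj(w,[[*(s['tool_pos'][:2]+70*x),130]]))
for n in ('top','side'):
    p=snap(n,n+'24'); print(n); look(p,['ball_center','tray_grip','panel','lens','profile_gauge'])
    print(proj(p,[[521,-236.3,130],[536,-331,130],[510,-142,130]]))
```

```text
30.4333 [ 452.4 -244.9  151. ] [3.141e+00 1.000e-03 1.687e+00] [ 0.5655184   0.66917145 -3.04298151] [ 0.03  0.11 -0.01] 11.511935158555218
ball_center 0.78 [ 517. -241.  136.]
tray_grip 0.66 [ 512. -328.  135.]
tray_grip 0.65 [ 433. -245.  115.]
ball_tray 0.82 [ 429. -242.  112.]
[(np.int32(1014), [267.3, 372.0])]
circ (np.float32(266.16666), np.float32(372.16666)) 19.300001 [ 522.7 -241.8  130. ]
pocket pred [ 521.9627791  -236.76008004] px [[275.1 372. ]]
top
tray_grip 0.41 [ 550. -201.  112.]
panel 0.55 [ 507. -135.   90.]
lens 0.76 [ 502. -136.   94.]
profile_gauge 0.65 [ 508. -136.   94.]
profile_gauge 0.42 [ 345. -380.   51.]
[[357.4 205.6]
 [379.6 196.6]
 [334.5 213.7]]
side
ball_center 0.67 [ 357. -107.   70.]
tray_grip 0.8 [ 464. -235.  117.]
tray_grip 0.56 [ 499. -130.   90.]
panel 0.72 [ 499. -125.   88.]
panel 0.34 [ 465. -237.  118.]
lens 0.6 [ 505. -124.   90.]
profile_gauge 0.87 [ 502. -125.   87.]
[[317.  188.6]
 [325.8 176.2]
 [306.7 201.5]]
```

Emit:
drive_tool(
  increments=[
    [0.0,-0.0002,0.001,0,0],
    [0.0,-0.0004,0.0015,0,0],
    [0.0,-0.0004,0.0015,0,0],
    [0.0,-0.0002,0.001,0,0],
    [0.0,0,0,0,0],
  ],
)

```text
t: 31.6
tool_pos: [450.9, -239.3, 150.3]
tcp_rot: [3.142, -0.0, 1.687]
force: [-0.4, 0.0, -3.2]
gripper_width: 11.8
```

Emit:
drive_tool(
  increments=[
    [0.0,0,0,0,0],
    [0.0,0,0,0,0],
    [0.0,0,0,0,0],
    [0.0,0,0,0,0],
    [0.0,0,0,0,0],
  ],
)

```text
t: 32.02
tool_pos: [450.9, -239.7, 150.3]
tcp_rot: [-3.142, -0.0, 1.687]
force: [-0.1, -0.3, -3.3]
gripper_width: 11.4
```

Emit:
drive_tool(
  increments=[
    [0.0,0,0,0,0],
    [0.0,0,0,0,0],
    [0.0,0,0,0,0],
    [0.0,0,0,0,0],
    [0.0,0,0,0,0],
  ],
)

```text
t: 32.43
tool_pos: [450.9, -239.6, 150.3]
tcp_rot: [3.142, -0.0, 1.687]
force: [-0.1, 0.1, -3.7]
gripper_width: 12.1
```

```bash
cat > fin.py <<'E'
from h import *
for k in range(2):
    w=cams.snapshot('wrist'); s=sensors.observe(); print(s['t'],s['tool_pos'].round(1),s['tcp_rot'].round(3),s['qvel'].round(3),s['force'].round(1),s['gripper_width'].round(1))
    g=cv2.cvtColor(w['color'],cv2.COLOR_RGB2GRAY)[345:398,235:318]; c=cv2.HoughCircles(cv2.resize(g,None,fx=3,fy=3,interpolation=cv2.INTER_CUBIC),cv2.HOUGH_GRADIENT,1,30,param1=80,param2=12,minRadius=40,maxRadius=70)
    for q in (c[0][:2] if c is not None else []):
        uv=(235+q[0]/3,345+q[1]/3); b=onz(w,uv,130); print('circ',uv,b.round(1),'gauge xy err',b[:2]@[.9933,.1158]-490,b[:2]@[-.1158,.9933]+295)
    # tray tilt in hand: corners of back edge vs w22
    o=cv2.cvtColor(cv2.imread('pics/w22.png'),cv2.COLOR_BGR2GRAY)[140:240,160:400]; n=cv2.cvtColor(w['color'],cv2.COLOR_RGB2GRAY)[140:240,160:400]
    print('lip rows/cols', [int(np.argmax(np.abs(np.diff(i[:40,120].astype(int)))))+140 for i in (o,n)],[int(np.argmax(np.abs(np.diff(i[50,:30].astype(int)))))+160 for i in (o,n)])
look(cams.snapshot('side'),['dust_cover','hook_seat']);
E
python3 fin.py
```

```text
Traceback (most recent call last):
  File "fin.py", line 3, in <module>
    w=cams.snapshot('wrist'); s=sensors.observe(); print(s['t'],s['tool_pos'].round(1),s['tcp_rot'].round(3),s['qvel'].round(3),s['force'].round(1),s['gripper_width'].round(1))
                                                                                                                                                    ^^^^^^^^^^^^^^^^^^^^^^^^
AttributeError: 'float' object has no attribute 'round'
```

```bash
sed -i "s/,s\['gripper_width'\].round(1)/,s['gripper_width']/" fin.py; python3 fin.py
```

```text
32.5333 [ 450.9 -239.6  150.3] [ 3.142 -0.     1.687] [ 0.002 -0.     0.001 -0.001 -0.001 -0.   ] [ 0.9 -0.1 -2.7] 12.026648119696997
circ (np.float32(266.16666), np.float32(372.16666)) [ 520.8 -236.6  130. ] gauge xy err -0.08424806101749027 -0.3537084338961449
lip rows/cols [152, 154] [169, 169]
32.5833 [ 450.9 -239.6  150.3] [ 3.142 -0.     1.687] [-0.001 -0.     0.002  0.     0.001 -0.001] [-0.6  0.3 -3.3] 11.596556407295344
circ (np.float32(266.5), np.float32(372.5)) [ 521.  -236.4  130. ] gauge xy err 0.13926524048997635 -0.1635233905298037
lip rows/cols [152, 153] [169, 169]
dust_cover 0.97 [522. 415. 178.]
hook_seat 0.65 [583. 405.  10.]
```

```bash
python3 -c "
from rig import arm,sensors
print(arm.finish_job()); s=sensors.observe(); print(s['t'],s['tool_pos'],s['gripper_width'])"
```

```text
the job is handed in; nothing more can be done
None
the job is handed in; nothing more can be done
```

I hung the dust cover by its handle on the hook and let go. Then I carried the tray to the gauge with its grip towards the robot, and handed the job in at about 32.6 s while still holding it there. The hand-in reported no verdict.

**First grasp:** My first lift of the cover caught the handle bar near the fingertips, because I lifted before the fingers had closed. I set the cover back on the tray, gripped it again at the right height and went on.

**Last checks:**
- **Ball position:** It is within about 0.5 mm of my measured viewing point, and that point is itself uncertain by about 4 mm. My lens-to-panel distance came out at 196 mm instead of 190, so I took the middle. The ball lies about 5 mm to the lens side in its pocket, so I shifted the tray to centre it.
- **Ball height:** This was not measured separately; it follows from the tool height, which puts it at about 130 mm.
- **Tray:** The tool is vertical, and the joints are still. The tray has not shifted in the fingers by more than 1–2 pixels since the lift. The opening is 12 mm, and the wrist force was only about the tray's weight, with no sign of touching the gauge.
- **Cover:** The side camera's network finds it at the hook, 178 mm up (0.97 confidence).

The 40-picture viewing limit ran out just after I lifted the tray, so everything after that was checked from numbers only. I did not measure the bystanders again at the end.

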